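Show the U-joint bearing cup to the inspection camera

ROBOT

A 6-joint arm with a two-finger parallel gripper is mounted at the origin on the work surface. World frame = base frame: x ahead of the robot, y to its left, z up, the work surface at z = 0. Lengths are in mm, angles in rad, forces in N, time in s.
With the tool pointing down it reaches from about 275 to 750 mm from the base axis. Payload 10.2 kg.
Tool frame: the origin (TCP) lies midway between the tips of the shut fingers; the grasp point (between the pads) lies 19 mm behind it; x points along the fingers, y is the direction in which the jaws open and shut, and the axes are right-handed (so a half turn about x gives the same grasp; the last joint's range is limited). The gripper opens to 85 mm and grips with 20 to 120 N. Pads are 22 mm wide; open, the fingers measure 114 mm over their backs; the gripper's body (76 mm by 85 mm) begins 54 mm behind the grasp point. The pads swing forward as they close: fully open they stand 13 mm farther back than shut.
Start: joints at [-1.445, 0.313, 1.498, -0, 1.331, -0.223], TCP at [179.417, -493.397, 209.594] pointing down, gripper open.
Joint ranges: [-2.94, 2.94], [-0.97, 2.17], [0.19, 2.56], [-1.23, 4.37], [0.02, 3.11], [-2.88, 2.88]. Speed limits (rad/s): [2.39, 2.39, 3.01, 3.14, 3.14, 3.14].

INTERFACE

Orientations are given as a unit quaternion [w, x, y, z].
In Python, from rig import sense, capture, get_calibration, finish_job gives the robot as it stands.
- The arm moves only by the tool jog_arm, never from a script. Its argument "increments" is a list of rows, each an object of numbers: "rx", "ry", "rz": the turn, a rotation vector about the tool's x, y, z in rad; "x", "y", "z": the shift along the tool's x, y, z in mm; "hand": the finger opening in mm, from 0 to 85.4. A call has 1 to 5 rows; each row shifts and turns the commanded pose from where the row before left it, along the tool's axes as they then stand; what a row does not reach is not made up. A row lasts 1/8 s, in which the tool goes at most 62.5 mm and 10.7 degrees, less where a joint would pass 70% of its speed; a pose out of reach is approached as far as the arm can. A call with a gripper value outside its range is refused whole. The fingers move at their own pace and stop on an object; "force" is the grip in N (left out, the last holds). Time passes only in rows, so rows that do not move let the fingers close. It gives the time, the measured TCP pose, the force and the opening at its end, in the units of the state.
- sense(): the state, without advancing time (a new reading comes with each control period).
- capture(name): name is "scene" or "top" or "wrist"; returns the picture (384x512x3 uint8, red, green, blue); there is no depth.
- get_calibration(name): a dict with "camera_matrix" (3x3 intrinsics, pixels), "R" (3x3) and "t" (3): a world point X has camera coordinates R X + t; the wrist camera has in their place "T_tool_cam" (4x4, takes a point from camera to tool coordinates, whose origin is the TCP and whose axes are the tool frame's). Camera axes: x right, y down, z forward; pixel columns grow to the right and rows downward; lengths in mm; the calibration is good to about 2 mm. The wrist camera is an equidistant fisheye: a pixel r from the principal point sees the ray r / f radians off the axis. A picture is of the moment at which its call begins: read the wrist's pose just before it. get_calibration takes no time and is no camera call.
- finish_job(): hands the job in, once; it reports no verdict.
The state is a dict: "time_s": time; "joints": joint angles; "dq": joint speeds; "tau": joint torques, N m; "eef_pos": TCP position; "ee_rot": TCP orientation; "force": force on the tool from outside, world axes, zero at the start; "wrist_torque": the same for the moment, N m; "grip_width": opening from 0.0 (shut) to 1.0 (fully open).
Only numpy, scipy, OpenCV 4.12 (cv2) and the standard library are available. Lean on these libraries where they do the work, as an engineer would, in place of code of your own. Each camera call takes 0.05 s, during which the arm holds its last target.

TASK

Draw the bearing cup that is still on the U-joint cross straight off its trunnion without forcing it, and hold it up to the bench inspection camera so that we can check the needle rollers: open mouth squarely facing the lens, centred on the line of sight, about 80 mm in front of the glass. Carry it level or with the mouth up, never mouth down, or the needles fall out, and do not drop it or knock the camera or the other things on the bench. Finish while holding the cup still in the air there; do not put it down or let go.

Things in the scene. Friction and masses are not known exactly. Their poses are not given: they have to be found in the camera images.
- cup_center (a point): Centre of the steel bearing cup to be shown: a round cup 35 mm in diameter, 28 mm long, lying with its axis level on the cross trunnion that points roughly towards the robot; grip it from above across its diameter. The point is on the axis, 14 mm from either end. x runs along the axis from the closed end to the open mouth (on the cross: towards the middle of the yoke); z is up.
- cup_mouth (a point): Centre of the open mouth of the same cup, on its axis, 14 mm from cup_center; axes as for cup_center (x points out of the mouth).
- cup: The same bearing cup (origin and axes as cup_center), 0.12 to 0.18 kg. Bore 25 mm wide, 23 mm deep. It sits with 1.5 mm radial play on a 22 mm thick trunnion that reaches 18 to 23 mm into it, held by light friction only, so it must be drawn off level along the axis, closed end first, by at least 25 mm before it is moved any other way.
- yoke: Dark forged flange yoke, fixed, standing on its flange (152 mm diameter). Two ears at +y and -y, 39.5 to 65 mm from the middle, 53 mm wide, 112 mm high, hold the cross. The free arms of the cross lie along x, 85 mm above the bench: 22 mm trunnions ending 59 mm from the middle. The -x arm (roughly towards the robot) carries the cup, the +x arm is bare. Origin: centre of the flange's underside.
- lens (a point): Centre of the front glass of the inspection camera, a level grey and black barrel (front ring 54 mm in diameter) on a post. The camera looks level along this point's -x axis, roughly towards the robot; z is up. The height of the barrel above the bench differs (about 175 to 235 mm).
- camera: The whole inspection camera on its stand, fixed: grey foot 150 x 110 x 16 mm, upright post 20 mm in diameter and 291 mm high, 65 mm behind the origin (+x), with clamp and barrel on it; the front glass is 30 mm ahead of the origin (-x). Origin: on the bench, under the barrel.
- cup_done: A second bearing cup of the same size, already checked, standing on the bench mouth up (28 mm high); leave it alone. Origin: centre of its underside.
- hammer: A hammer lying flat on the bench; leave it alone. 260 mm long along its x axis, 26 mm high, the steel head (78 mm wide) at its +x end. Origin: underneath, half-way along.
- dish: A shallow round metal parts dish, 94 mm wide, 22 mm high, with snap rings in it; leave it alone. Origin: centre of its underside.
- tin: A closed flat grease tin, 69 mm in diameter, 46 mm high; leave it alone. Origin: centre of its underside.
Not all that is in view belongs to the job. Leave any blue look-alike of the cup alone. Of the things that look like the yoke, take the one that is nearest to the robot's base at the start.

How it is judged:
By the outcome, as a careful person would: the job done as asked, in the order asked, and still so for the second after the job is handed in, while the arm keeps its last pose, push and grip.
It also fails if it takes over 51 s, if anything falls off the work surface, if the arm or the gripper's body presses on something with over 40 N, if the wrist force passes 120 N, or if a joint passes its speed limit or range.

## Working session

There is one attempt and no reset: what is moved stays moved. The work goes in short steps, Python scripts to look and compute and a tool call to move; the robot and the scene stay as the last step left them, time stands still between calls to the robot, and variables do not carry over. Pictures are saved under pics/ and viewed, and the job is handed in when it is done.

Besides the shell and the picture viewer there is one more tool, called after "Request:" as a command line: name --argument value ..., lists and objects as JSON in quotes. jog_arm: Moves the arm, as the interface text tells. Its arguments: {"type":"object","properties":{"increments":{"type":"array","items":{"type":"object","properties":{"rx":{"type":"number"},"ry":{"type":"number"},"rz":{"type":"number"},"x":{"type":"number"},"y":{"type":"number"},"z":{"type":"number"},"hand":{"type":"number"}}}},"force":{"type":"number"}},"required":["increments"]}

```bash
mkdir -p pics; ls; python3 - <<'E'
from rig import *
import cv2,numpy as np
print(sense())
for n in("scene","top","wrist"):
    print(n,get_calibration(n)); im=capture(n); cv2.imwrite(f"pics/{n}0.png",im[...,::-1])
E
```

```text
pics
{'time_s': 0.0, 'joints': array([-1.44538841e+00,  3.13468206e-01,  1.49846567e+00, -3.05074774e-05,
        1.33099442e+00, -2.23401971e-01]), 'dq': array([ 9.52032810e-04,  4.56434627e-04,  1.09500377e-03,  9.65057768e-05,
        1.44864595e-03, -7.05723165e-04]), 'tau': array([-1.05262712e-03, -4.12266040e+01, -2.59744942e+01, -2.77048666e-04,
        4.00652571e-03,  9.53690119e-06]), 'eef_pos': array([ 179.376016  , -493.09083658,  209.01502003]), 'ee_rot': array([ 0.12222902,  0.69639201,  0.12317335, -0.69636668]), 'force': array([ 0.16658327, -0.13102883,  0.06091442]), 'wrist_torque': array([ 0.00072693,  0.00420677, -0.01417342]), 'grip_width': 0.9989942283274786}
scene {'camera_matrix': array([[485.72551111,   0.        , 249.19316095],
       [  0.        , 485.72551111, 193.9340192 ],
       [  0.        ,   0.        ,   1.        ]]), 'R': array([[ 0.74905555,  0.66236919,  0.01352213],
       [ 0.41450697, -0.45263742, -0.78949562],
       [-0.51681695,  0.59698109, -0.61360722]]), 't': array([-350.72202054, -187.40729398, 1556.58508158])}
top {'camera_matrix': 
[... 199 characters left out ...]
440968],
       [-0.97594899,  0.00811161, -0.21784804],
       [ 0.21787584,  0.00270748, -0.97597274]]), 't': array([ -93.94013979,  586.05503585, 1161.97570133])}
wrist {'camera_matrix': array([[297.31863964,   0.        , 256.41004194],
       [  0.        , 297.31863964, 190.65578707],
       [  0.        ,   0.        ,   1.        ]]), 'T_tool_cam': array([[-1.37768868e-03, -2.61912099e-01,  9.65090749e-01,
        -1.64892898e+02],
       [ 9.99998977e-01, -7.32921418e-04,  1.22861636e-03,
         2.07244257e-01],
       [ 3.85546191e-04,  9.65091454e-01,  2.61912841e-01,
        -6.57885490e+01],
       [ 0.00000000e+00,  0.00000000e+00,  0.00000000e+00,
         1.00000000e+00]])}
```

View pics/scene0.png

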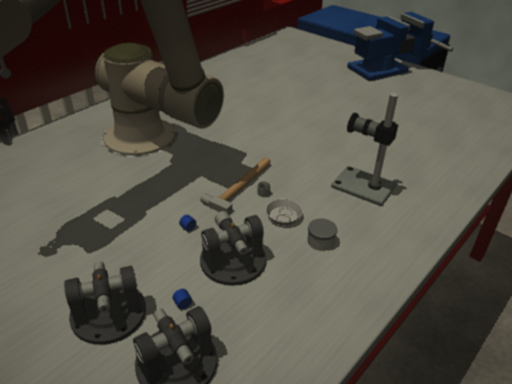

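View pics/top0.png

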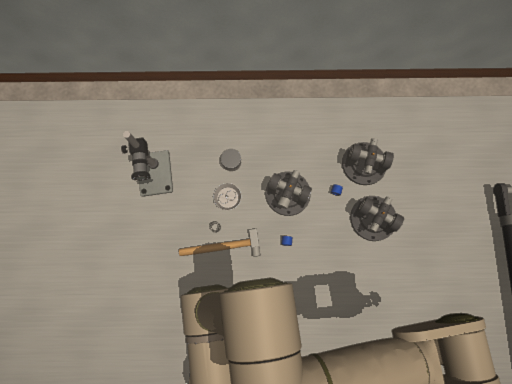

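View pics/wrist0.png

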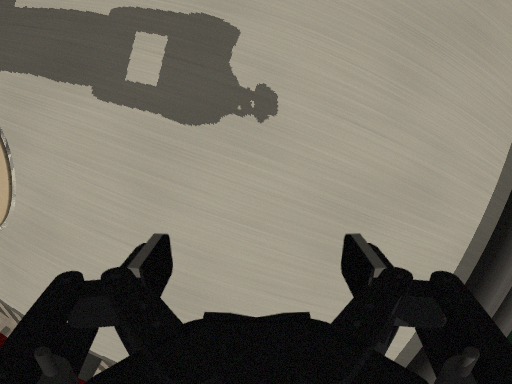

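```bash
cat > h.py <<'E'
import numpy as np,cv2
from rig import *
from scipy.spatial.transform import Rotation as Ro
def ray(n,px,st=None):
    c=get_calibration(n);K=c['camera_matrix']
    u=np.array([(px[0]-K[0,2])/K[0,0],(px[1]-K[1,2])/K[1,1]])
    if n=='wrist':
        r=np.hypot(*u); d=np.array([*(u/max(r,1e-9)*np.sin(r)),np.cos(r)])
        T=c['T_tool_cam'];q=st['ee_rot'];R=Ro.from_quat([q[1],q[2],q[3],q[0]]).as_matrix()
        return R@T[:3,3]+st['eef_pos'],R@T[:3,:3]@d
    R=c['R'];return -R.T@c['t'],R.T@np.array([*u,1])
def onz(n,px,z,st=None):
    o,d=ray(n,px,st);return o+d*(z-o[2])/d[2]
def two(*rs):
    A=np.zeros((3,3));b=np.zeros(3)
    for o,d in rs:
        d=d/np.linalg.norm(d);P=np.eye(3)-np.outer(d,d);A+=P;b+=P@o
    x=np.linalg.solve(A,b)
    return x,[np.linalg.norm(np.cross(x-o,d/np.linalg.norm(d))) for o,d in rs]
def proj(n,X,st=None):
    c=get_calibration(n);K=c['camera_matrix'];X=np.asarray(X,float)
    if n=='wrist':
        T=c['T_tool_cam'];q=st['ee_rot'];R=Ro.from_quat([q[1],q[2],q[3],q[0]]).as_matrix()
        p=T[:3,:3].T@(R.T@(X-st['eef_pos'])-T[:3,3]);r=np.hypot(p[0],p[1]);t=np.arctan2(r,p[2])
        return K[:2,2]+K[0,0]*t*p[:2]/r
    p=c['R']@X+c['t'];return (K@p/p[2])[:2]
def crop(src,x,y,w,h,s,out):
    im=cv2.imread(src)[y:y+h,x:x+w];im=cv2.resize(im,None,fx=s,fy=s,interpolation=cv2.INTER_CUBIC)
    im=np.clip(im.astype(float)*1.6,0,255).astype(np.uint8)
    cv2.imwrite(out,im)
E
python3 - <<'E'
from h import *
for p in[(288,192),(366,162),(376,217)]: print(p,onz('top',p,0))
for p in[(233,258),(107,308),(176,362)]: print(p,onz('scene',p,0))
crop('pics/top0.png',110,120,200,150,4,'pics/topc.png')
crop('pics/scene0.png',180,150,170,128,4.6,'pics/sc1.png')
crop('pics/scene0.png',320,85,100,120,5,'pics/sc2.png')
E
```

```text
(288, 192) [ 604.39782145 -208.16843091    0.        ]
(366, 162) [ 708.27704824 -479.87729153    0.        ]
(376, 217) [ 516.33284075 -499.74668277    0.        ]
(233, 258) [ 594.17429272 -199.33953684    0.        ]
(107, 308) [ 498.98537938 -481.68342648    0.        ]
(176, 362) [ 700.66645301 -470.6842122     0.        ]
```

View pics/topc.png

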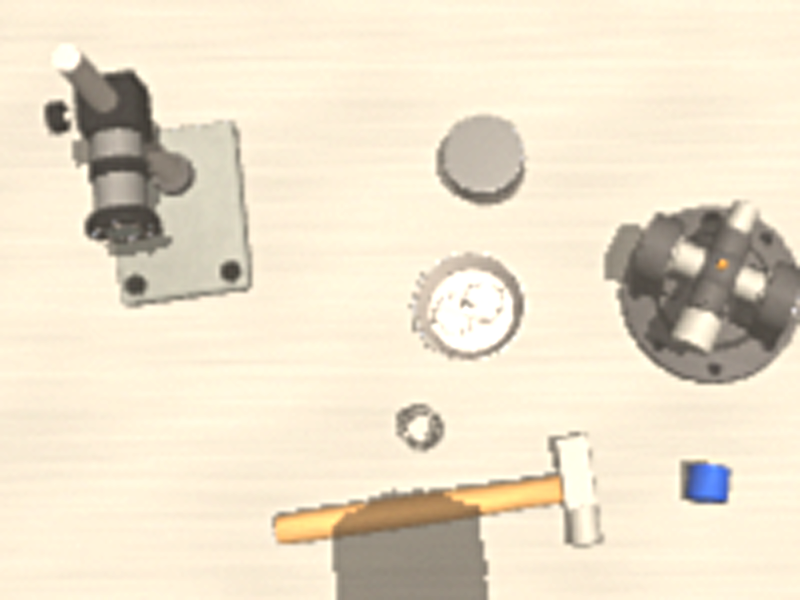

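View pics/sc1.png

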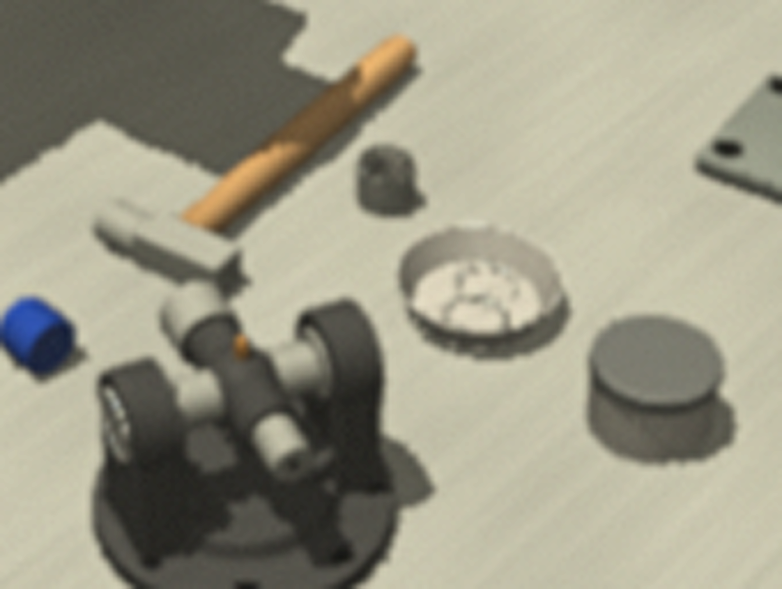

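View pics/sc2.png

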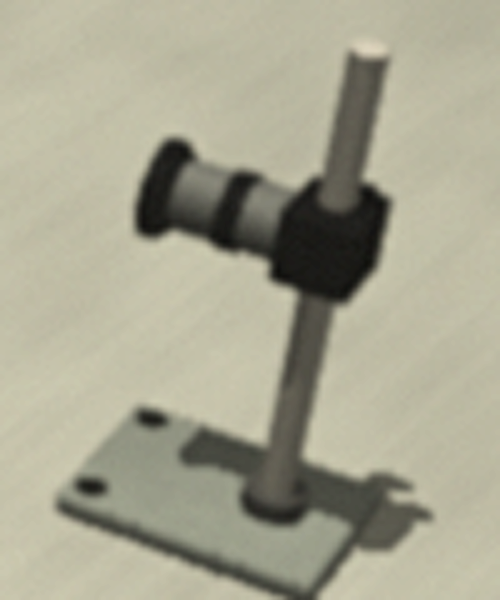

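```bash
python3 - <<'E'
from h import *
crop('pics/top0.png',260,160,60,60,10,'pics/t1.png')
crop('pics/scene0.png',195,200,75,60,10,'pics/s1.png')
for n in('top','scene'):print(n,ray(n,(0,0))[0])
E
```

```text
top [ 318.10509949 -101.83657622 1261.31330082]
scene [1144.86145855 -781.77195812  811.91710905]
```

View pics/t1.png

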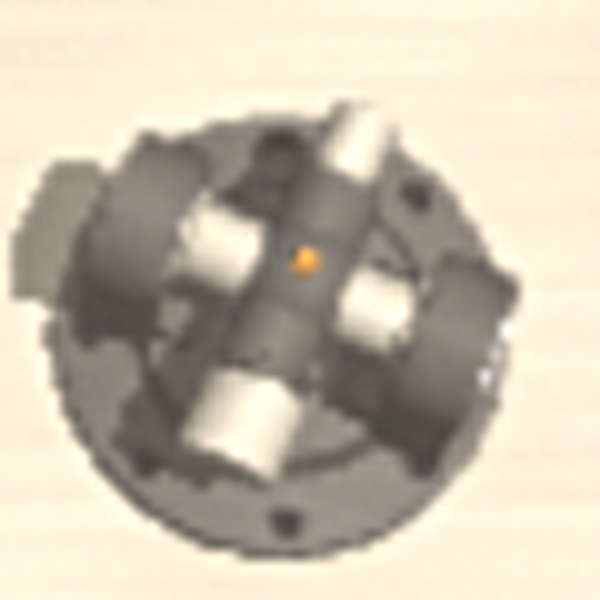

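View pics/s1.png

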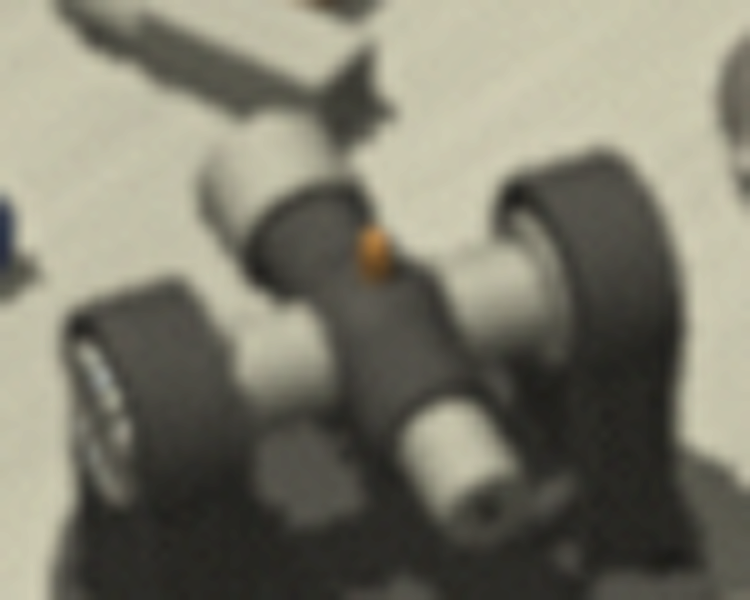

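```bash
python3 - <<'E'
from h import *
s=sense();q=s['ee_rot'];print(Ro.from_quat([q[1],q[2],q[3],q[0]]).as_matrix())
print('lens',two(ray('top',(140.5,174.5)),ray('scene',(352.3,122.4))))
print('cup',two(ray('top',(284.3,202.0)),ray('scene',(222.7,219.3))))
print('nip',two(ray('top',(290.5,186)),ray('scene',(232.5,225.3))))
a=onz('top',(284.5,202.3),92);b=onz('top',(296,174.5),92);print(a,b,np.arctan2(*(b-a)[1::-1]))
crop('pics/top0.png',115,125,60,75,8,'pics/t2.png')
E
```

```text
[[-8.78216408e-05  3.41726053e-01 -9.39799605e-01]
 [ 9.40944345e-04 -9.39799164e-01 -3.41725980e-01]
 [-9.99999553e-01 -9.14310060e-04 -2.39010492e-04]]
lens (array([616.5141532 , 236.04150133, 187.44104511]), [np.float64(1.7154075372142081), np.float64(1.715407537214211)])
cup (array([ 552.51541428, -188.26740707,   87.54236039]), [np.float64(0.11021187401968023), np.float64(0.11021187401970703)])
nip (array([ 599.29355431, -206.58927638,  109.1398263 ]), [np.float64(0.8766213533063095), np.float64(0.8766213533062994)])
[ 550.59009758 -188.62314942   92.        ] [ 640.31567486 -227.29130561   92.        ] -0.40690817212913655
```

View pics/t2.png

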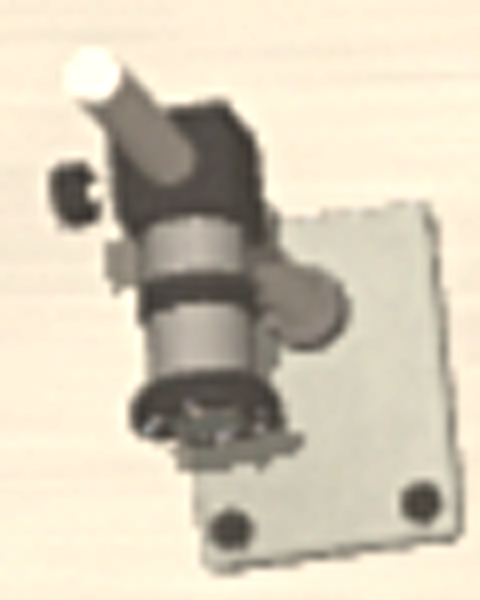

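Request:
jog_arm --increments '[{"y": -16,"z": -45.5,"x": -3},{"y": -16,"z": -45.5,"x": -3},{"y": -16,"z": -45.5,"x": -3},{"y": -16,"z": -45.5,"x": -3},{"y": -16,"z": -45.5,"x": -3}]'

```text
schema error: expected keys rx, ry, rz, x, y, z, hand
```

Request:
jog_arm --increments '[{"y": -16,"z": -45.5,"x": -3},{"y": -16,"z": -45.5,"x": -3},{"y": -16,"z": -45.5,"x": -3},{"y": -16,"z": -45.5,"x": -3},{"y": -16,"z": -45.5,"x": -3}]'

```text
schema error: expected keys rx, ry, rz, x, y, z, hand
```

Request:
jog_arm --increments '[{"rx": -0.17},{"rx": -0.17},{"rx": -0.17},{"rx": -0.17},{"rx": -0.17}]'

```text
schema error: expected keys rx, ry, rz, x, y, z, hand
```

Request:
jog_arm --increments '[{"rx": -0.17},{"rx": -0.17},{"rx": -0.17},{"rx": -0.17},{"rx": -0.17}]'

```text
schema error: expected keys rx, ry, rz, x, y, z, hand
```

Request:
jog_arm --increments '[{"rx": -0.17},{"rx": -0.17},{"rx": -0.17},{"rx": -0.17},{"rx": 0}]'

```text
schema error: expected keys rx, ry, rz, x, y, z, hand
```

```bash
python3 - <<'E'
from h import *
s=sense();q=s['ee_rot'];M=Ro.from_quat([q[1],q[2],q[3],q[0]]).as_matrix();print(s['eef_pos'],s['time_s'],s['joints'],M)
for n in("wrist","top","scene"):
    s=sense();im=capture(n);cv2.imwrite(f'pics/{n}1.png',im[...,::-1])
    if n=='wrist':np.save('w1.npy',dict(s),allow_pickle=True)
E
```

```text
[ 179.39536894 -493.17275868  209.19309978] 0.15 [-1.44540348e+00  3.13276515e-01  1.49825316e+00  3.14463543e-05
  1.33100752e+00 -2.23367587e-01] [[-8.78216408e-05  3.41726053e-01 -9.39799605e-01]
 [ 9.40944345e-04 -9.39799164e-01 -3.41725980e-01]
 [-9.99999553e-01 -9.14310060e-04 -2.39010492e-04]]
```

View pics/wrist1.png

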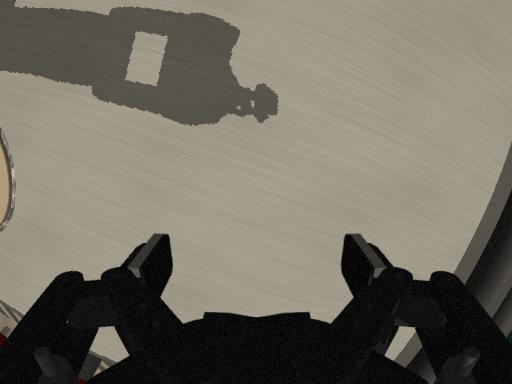

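Request:
jog_arm --increments '[{"rx": 0,"ry": 0,"rz": 0,"x": -3,"y": -16,"z": -45.5,"hand": 85},{"rx": 0,"ry": 0,"rz": 0,"x": -3,"y": -16,"z": -45.5,"hand": 85},{"rx": 0,"ry": 0,"rz": 0,"x": -3,"y": -16,"z": -45.5,"hand": 85},{"rx": 0,"ry": 0,"rz": 0,"x": -3,"y": -16,"z": -45.5,"hand": 85},{"rx": 0,"ry": 0,"rz": 0,"x": -3,"y": -16,"z": -45.5,"hand": 85}]'

```text
time_s: 0.92
eef_pos: [366.9, -339.3, 224.7]
ee_rot: [0.123, 0.696, 0.123, -0.696]
force: [-0.4, -0.8, -0.2]
grip_width: 0.997
```

Request:
jog_arm --increments '[{"rx": 0,"ry": 0,"rz": 0,"x": -3,"y": -16,"z": -45.5,"hand": 85},{"rx": 0,"ry": 0,"rz": 0,"x": -3,"y": -16,"z": -45.5,"hand": 85},{"rx": 0,"ry": 0,"rz": 0,"x": -3,"y": -16,"z": -45.5,"hand": 85},{"rx": 0,"ry": 0,"rz": 0,"x": -3,"y": -16,"z": -45.5,"hand": 85},{"rx": 0,"ry": 0,"rz": 0,"x": -3,"y": -16,"z": -45.5,"hand": 85}]'

```text
time_s: 1.55
eef_pos: [553.4, -186.3, 239.7]
ee_rot: [-0.123, -0.696, -0.123, 0.696]
force: [-0.1, -0.5, -0.4]
grip_width: 1.0
```

Request:
jog_arm --increments '[{"rx": -0.17,"ry": 0,"rz": 0,"x": 0,"y": 0,"z": 0,"hand": 85},{"rx": -0.17,"ry": 0,"rz": 0,"x": 0,"y": 0,"z": 0,"hand": 85},{"rx": -0.17,"ry": 0,"rz": 0,"x": 0,"y": 0,"z": 0,"hand": 85},{"rx": -0.17,"ry": 0,"rz": 0,"x": 0,"y": 0,"z": 0,"hand": 85},{"rx": -0.17,"ry": 0,"rz": 0,"x": 0,"y": 0,"z": 0,"hand": 85}]'

```text
time_s: 2.17
eef_pos: [552.3, -187.5, 239.4]
ee_rot: [-0.4, -0.583, -0.401, 0.583]
force: [-0.4, -0.1, -0.2]
grip_width: 0.993
```

Request:
jog_arm --increments '[{"rx": -0.17,"ry": 0,"rz": 0,"x": 0,"y": 0,"z": 0,"hand": 85},{"rx": -0.17,"ry": 0,"rz": 0,"x": 0,"y": 0,"z": 0,"hand": 85},{"rx": -0.17,"ry": 0,"rz": 0,"x": 0,"y": 0,"z": 0,"hand": 85},{"rx": -0.17,"ry": 0,"rz": 0,"x": 0,"y": 0,"z": 0,"hand": 85},{"rx": -0.17,"ry": 0,"rz": 0,"x": 0,"y": 0,"z": 0,"hand": 85}]'

```text
time_s: 2.8
eef_pos: [552.3, -187.5, 239.4]
ee_rot: [0.605, 0.366, 0.605, -0.366]
force: [-0.1, 0.5, 0.5]
grip_width: 0.998
```

Request:
jog_arm --increments '[{"rx": -0.17,"ry": 0,"rz": 0,"x": 0,"y": 0,"z": 0,"hand": 85},{"rx": -0.17,"ry": 0,"rz": 0,"x": 0,"y": 0,"z": 0,"hand": 85},{"rx": -0.17,"ry": 0,"rz": 0,"x": 0,"y": 0,"z": 0,"hand": 85},{"rx": -0.17,"ry": 0,"rz": 0,"x": 0,"y": 0,"z": 0,"hand": 85},{"rx": 0,"ry": 0,"rz": 0,"x": 0,"y": 0,"z": 0,"hand": 85}]'

```text
time_s: 3.42
eef_pos: [552.3, -187.5, 239.4]
ee_rot: [0.692, 0.145, 0.692, -0.145]
force: [-0.3, -1.6, -0.4]
grip_width: 0.999
```

```bash
python3 - <<'E'
from h import *
s=sense();q=s['ee_rot'];M=Ro.from_quat([q[1],q[2],q[3],q[0]]).as_matrix();print(s['eef_pos'],s['time_s'],s['joints'],M)
for n in("wrist","top","scene"):
    s=sense();im=capture(n);cv2.imwrite(f'pics/{n}1.png',im[...,::-1])
    if n=='wrist':np.save('w1.npy',dict(s),allow_pickle=True)
E
```

```text
[ 552.29747869 -187.49558932  239.44588293] 3.425 [-5.28035277e-01  4.25772849e-01  1.26057383e+00  3.47969723e-05
  1.45556484e+00 -1.68449733e+00] [[-2.58019938e-04  4.02584297e-01  9.15382880e-01]
 [ 1.90514593e-04  9.15382914e-01 -4.02584259e-01]
 [-9.99999949e-01  7.05190314e-05 -3.12885226e-04]]
```

View pics/wrist1.png

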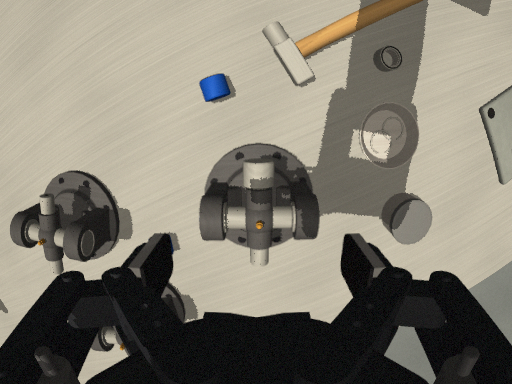

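```bash
python3 - <<'E'
from h import *
crop('pics/wrist1.png',215,135,90,140,5,'pics/w1c.png')
E
```

```text
(no output)
```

View pics/w1c.png

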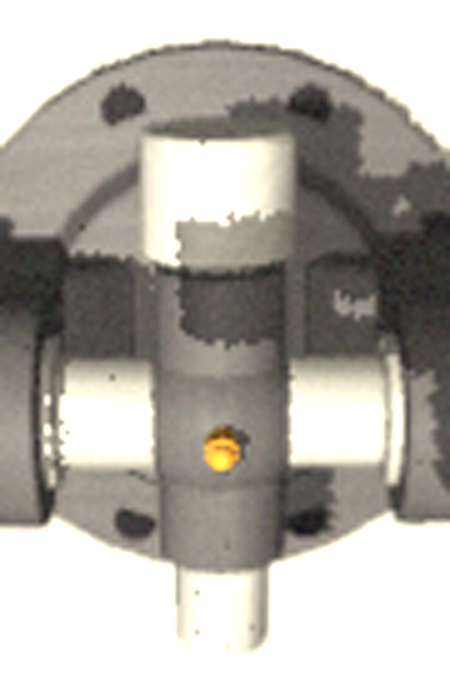

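```bash
python3 - <<'E'
from h import *
s=np.load('w1.npy',allow_pickle=True).item()
q=s['ee_rot'];M=Ro.from_quat([q[1],q[2],q[3],q[0]]).as_matrix()
P={}
for k,px,z in[('cuptop_closed',(258.8,162),102.5),('cuptop_mouth',(258.8,188.6),102.5),('cupax_closed',(258.8,166),85),('cupax_mouth',(259,186),85),('cupL',(243.2,175),85),('cupR',(274.4,175),85),('trunEnd',(259.5,257),85),('cross ctr',(259.3,217),100),('trL',(250.6,257),85),('trR',(268.4,257),85),('hubL',(247,240),85),('hubR',(271.6,240),85)]:
    p=onz('wrist',px,z,s);P[k]=p;print(k,p.round(1),'tool',(M.T@(p-s['eef_pos'])).round(1))
d=P['trunEnd']-P['cupax_closed'];print('yaw',np.arctan2(d[1],d[0]),'tool yaw',np.arctan2(M[1,2],M[0,2]))
E
```

```text
cuptop_closed [ 539.4 -180.   102.5] tool [137.    1.7 -14.8]
cuptop_mouth [ 565.3 -191.3  102.5] tool [136.9   1.7  13.5]
cupax_closed [ 546.2 -182.9   85. ] tool [154.4   1.8  -7.4]
cupax_mouth [ 566.9 -191.7   85. ] tool [154.4   2.   15.1]
cupL [ 548.5 -202.6   85. ] tool [154.4 -15.3   2.7]
cupR [ 562.3 -171.2   85. ] tool [154.4  19.    2.7]
trunEnd [ 648.  -226.4   85. ] tool [154.4   2.9 103.3]
cross ctr [ 595.4 -203.9  100. ] tool [139.4   2.3  46.1]
trL [ 643.7 -236.3   85. ] tool [154.4  -7.9 103.3]
trR [ 652.3 -216.6   85. ] tool [154.4  13.6 103.3]
hubL [ 621.3 -230.8   85. ] tool [154.4 -11.9  80.6]
hubR [ 632.9 -204.3   85. ] tool [154.4  17.   80.6]
yaw -0.4046268361701202 tool yaw -0.41433826564578224
```

Request:
jog_arm --increments '[{"rx": -0.01,"ry": 0,"rz": 0,"x": 30,"y": 1.5,"z": -3.5,"hand": 64},{"rx": 0,"ry": 0,"rz": 0,"x": 30,"y": 0,"z": 0,"hand": 64},{"rx": 0,"ry": 0,"rz": 0,"x": 30,"y": 0,"z": 0,"hand": 64},{"rx": 0,"ry": 0,"rz": 0,"x": 30,"y": 0,"z": 0,"hand": 64},{"rx": 0,"ry": 0,"rz": 0,"x": 0,"y": 0,"z": 0,"hand": 64}]'

```text
time_s: 4.2
eef_pos: [548.8, -184.2, 117.9]
ee_rot: [0.691, 0.143, 0.694, -0.142]
force: [-0.7, 0.5, 0.2]
grip_width: 0.746
```

```bash
python3 - <<'E'
from h import *
s=sense();im=capture('wrist');cv2.imwrite('pics/wrist2.png',im[...,::-1]);np.save('w2.npy',dict(s),allow_pickle=True)
im=capture('top');cv2.imwrite('pics/top2.png',im[...,::-1])
im=capture('scene');cv2.imwrite('pics/scene2.png',im[...,::-1])
crop('pics/wrist2.png',120,90,270,220,2.9,'pics/w2c.png')
print(s['eef_pos'],s['ee_rot'],s['grip_width'])
E
```

```text
[ 548.78917149 -184.22972321  117.91548294] [ 0.69129916  0.14251301  0.69408612 -0.14156256] 0.7457944603446756
```

View pics/w2c.png

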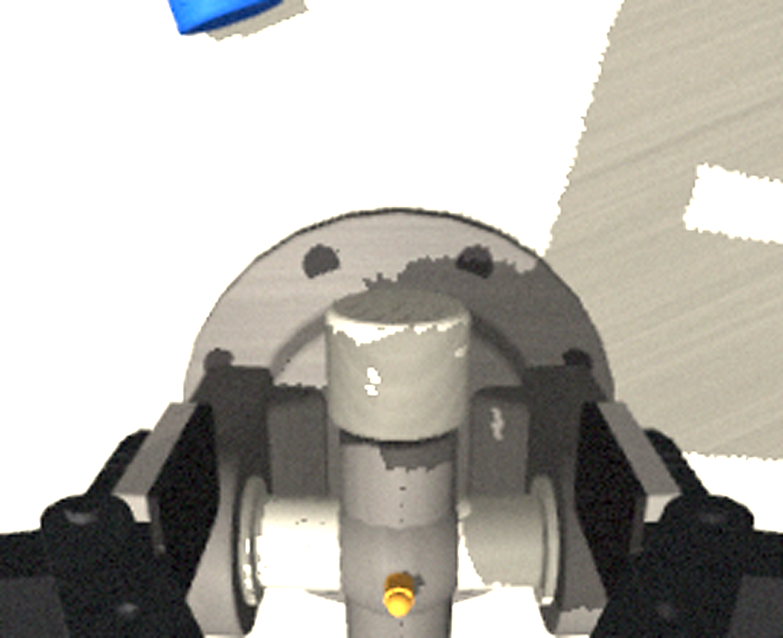

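```bash
python3 - <<'E'
from h import *
s=np.load('w2.npy',allow_pickle=True).item()
s=sense()
q=s['ee_rot'];M=Ro.from_quat([q[1],q[2],q[3],q[0]]).as_matrix();print(M.round(4),s['eef_pos'])
s=np.load('w2.npy',allow_pickle=True).item()
for px,z in[((257.6,90+330/2.9),102.5),((257.6,90+436/2.9),102.5),((120+328/2.9,220),85),((120+470/2.9,220),85)]:
    p=onz('wrist',px,z,s);print(p,M.T@(p-s['eef_pos']))
E
```

```text
[[ 2.000e-03  3.927e-01  9.197e-01]
 [-1.200e-03  9.197e-01 -3.927e-01]
 [-1.000e+00 -3.000e-04  2.300e-03]] [ 550.38575354 -185.118345    121.12440674]
[ 541.07447292 -180.70705094  102.5       ] [15.39585173  0.21478003 -8.51378454]
[ 564.52120809 -190.71908553  102.5       ] [15.45457836  0.21386032 16.98105371]
[ 550.42756614 -203.61420278   85.        ] [ 32.94132458 -17.17468196   9.04272287]
[ 564.15216881 -171.56943282   85.        ] [32.93142137 17.68547258  9.08180614]
```

Request:
jog_arm --increments '[{"rx": 0,"ry": 0,"rz": 0,"x": 0,"y": 0,"z": 0,"hand": 64}]'

```text
time_s: 4.47
eef_pos: [550.3, -185.0, 120.9]
ee_rot: [0.694, 0.141, 0.692, -0.142]
force: [0.2, 0.1, -0.1]
grip_width: 0.751
```

```bash
python3 - <<'E'
from h import *
for i in range(3):
    s=sense();q=s['ee_rot'];M=Ro.from_quat([q[1],q[2],q[3],q[0]]).as_matrix();print(M[:,0].round(4),np.arctan2(M[1,2],M[0,2]),s['eef_pos'],s['force'],abs(s['dq']).max())
    im=capture('wrist')
cv2.imwrite('pics/wrist3.png',im[...,::-1])
crop('pics/wrist3.png',200,170,120,120,5,'pics/w3c.png')
E
```

```text
[ 0.002  -0.0011 -1.    ] -0.4031814258521283 [ 550.27143541 -185.03199214  120.91829098] [ 0.20057512  0.05245647 -0.10781429] 0.006447029887089536
[ 1.6e-03 -9.0e-04 -1.0e+00] -0.4030835065366819 [ 550.14101469 -184.98160056  120.66729427] [ 0.88631648 -0.22426066 -0.08039877] 0.0054502151579496625
[ 1.2e-03 -7.0e-04 -1.0e+00] -0.4029854787559084 [ 550.0350335  -184.92411971  120.43854825] [-0.61597256  0.55790136  0.75480628] 0.005540865407163061
```

View pics/w3c.png

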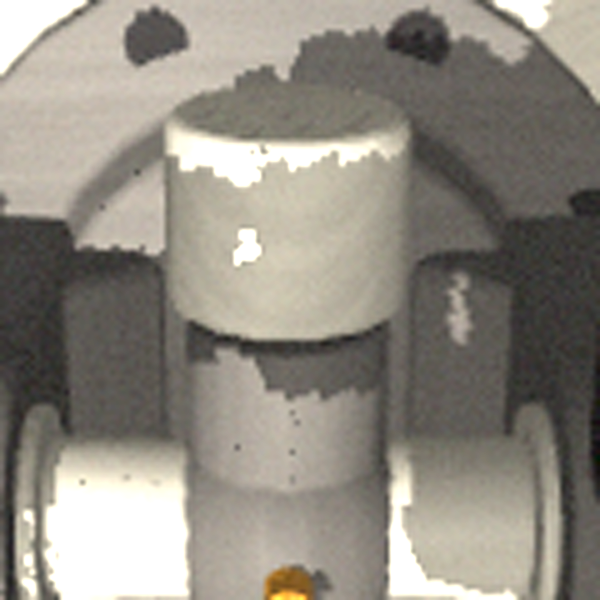

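```bash
python3 - <<'E'
from h import *
s=sense();q=s['ee_rot'];M=Ro.from_quat([q[1],q[2],q[3],q[0]]).as_matrix()
for px,z in[((257.6,170+135/5),102.5),((257.6,170+338/5),102.5),((200+165/5,220),85),((200+411/5,220),85)]:
    p=onz('wrist',px,z,s);print(p.round(1),(M.T@(p-s['eef_pos'])).round(2))
# closed face ellipse centre approx
p=onz('wrist',(257.6,170+110/5),95,s);print(p)
E
```

```text
[ 538.7 -179.9  102.5] [ 17.7    0.2  -12.26]
[ 564.9 -191.   102.5] [17.72  0.22 16.14]
[ 552.5 -204.9   85. ] [ 35.22 -17.47  10.16]
[ 566.4 -172.3   85. ] [35.22 17.97 10.16]
[ 537.60049379 -179.36692341   95.        ]
```

Request:
jog_arm --increments '[{"rx": 0,"ry": 0,"rz": 0,"x": 16,"y": 0.2,"z": 0,"hand": 64},{"rx": 0,"ry": 0,"rz": 0,"x": 16,"y": 0,"z": 0,"hand": 64},{"rx": 0,"ry": 0,"rz": 0,"x": 14,"y": 0,"z": 0,"hand": 64},{"rx": 0,"ry": 0,"rz": 0,"x": 10,"y": 0,"z": 0,"hand": 64},{"rx": 0,"ry": 0,"rz": 0,"x": 0,"y": 0,"z": 0,"hand": 64}]'

```text
time_s: 5.25
eef_pos: [549.5, -184.4, 62.7]
ee_rot: [0.692, 0.142, 0.693, -0.141]
force: [0.0, -0.7, 0.3]
grip_width: 0.749
```

Request:
jog_arm --increments '[{"rx": 0,"ry": 0,"rz": 0,"x": 0,"y": 0,"z": 0,"hand": 64},{"rx": 0,"ry": 0,"rz": 0,"x": 0,"y": 0,"z": 0,"hand": 64}]'

```text
time_s: 5.5
eef_pos: [550.1, -184.7, 64.1]
ee_rot: [0.693, 0.141, 0.692, -0.142]
force: [-0.4, -0.4, 1.2]
grip_width: 0.751
```

```bash
python3 - <<'E'
from h import *
s=sense();im=capture('wrist');cv2.imwrite('pics/wrist4.png',im[...,::-1])
im=capture('scene');cv2.imwrite('pics/scene4.png',im[...,::-1])
crop('pics/wrist4.png',120,150,270,200,2.9,'pics/w4c.png')
crop('pics/scene4.png',180,170,100,100,6,'pics/s4c.png')
print(s['eef_pos'],s['force'])
E
```

```text
[ 550.08764399 -184.70157989   64.13779394] [-0.38621766 -0.36498724  1.18154995]
```

View pics/w4c.png

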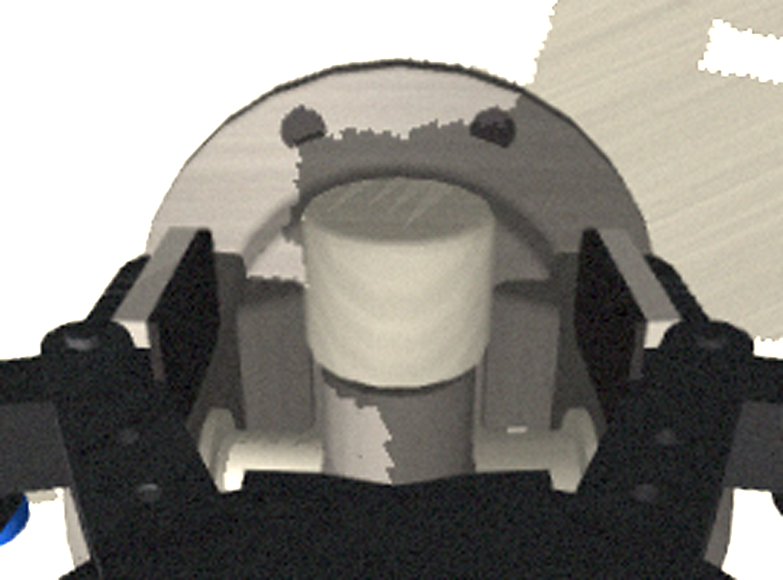

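View pics/s4c.png

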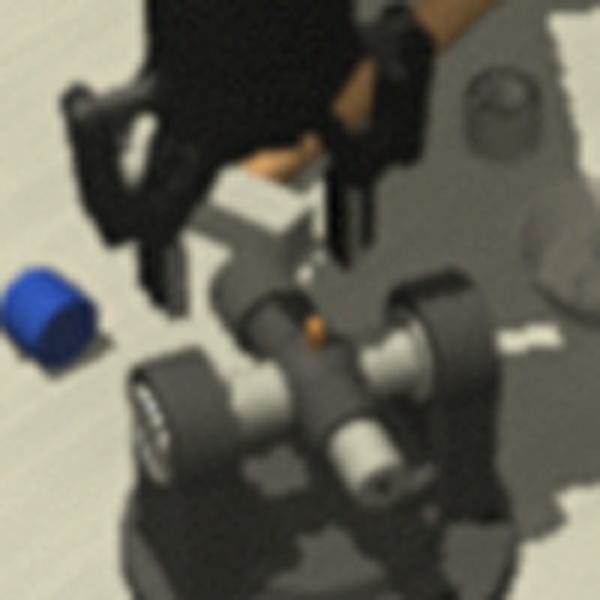

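Request:
jog_arm --force 35 --increments '[{"rx": 0,"ry": 0,"rz": 0,"x": 0,"y": 0,"z": 0,"hand": 44},{"rx": 0,"ry": 0,"rz": 0,"x": 0,"y": 0,"z": 0,"hand": 40},{"rx": 0,"ry": 0,"rz": 0,"x": 0,"y": 0,"z": 0,"hand": 30},{"rx": 0,"ry": 0,"rz": 0,"x": 0,"y": 0,"z": 0,"hand": 30},{"rx": 0,"ry": 0,"rz": 0,"x": 0,"y": 0,"z": 0,"hand": 30}]'

```text
time_s: 6.22
eef_pos: [549.9, -184.6, 63.8]
ee_rot: [0.693, 0.141, 0.693, -0.141]
force: [-0.7, 0.6, 3.6]
grip_width: 0.374
```

```bash
python3 - <<'E'
from h import *
s=sense();im=capture('wrist');cv2.imwrite('pics/wrist5.png',im[...,::-1])
crop('pics/wrist5.png',120,150,270,200,2.9,'pics/w5c.png')
print(s['eef_pos'],s['force'],s['wrist_torque'],s['grip_width'])
E
```

```text
[ 549.89667047 -184.6091148    63.82093404] [-0.70813541  0.64666     3.6397561 ] [0.13417516 0.14772088 0.0189362 ] 0.3739606259903743
```

View pics/w5c.png

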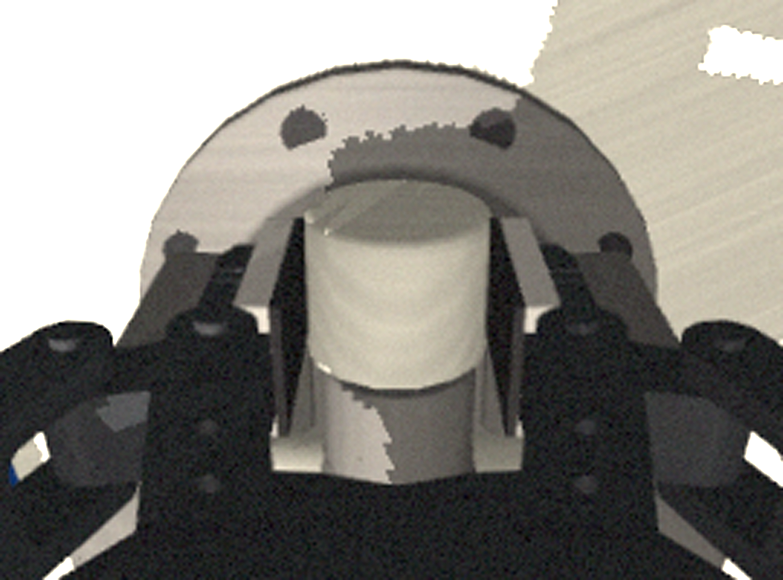

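Request:
jog_arm --increments '[{"rx": 0,"ry": 0,"rz": 0,"x": 0,"y": 0,"z": 0,"hand": 30},{"rx": 0,"ry": 0,"rz": 0,"x": 0,"y": 0,"z": 0,"hand": 30}]'

```text
time_s: 6.52
eef_pos: [549.9, -184.6, 63.8]
ee_rot: [0.693, 0.141, 0.693, -0.141]
force: [-0.1, 1.5, 4.4]
grip_width: 0.375
```

```bash
python3 - <<'E'
from h import *
s=sense();im=capture('scene');cv2.imwrite('pics/scene6.png',im[...,::-1])
crop('pics/scene6.png',190,160,80,80,8,'pics/s6c.png')
print(s['eef_pos'],s['force'],s['wrist_torque'],s['grip_width'])
E
```

```text
[ 549.90163519 -184.59330345   63.78271822] [-0.13755339  1.45038613  4.37316788] [0.14767425 0.19686935 0.00476733] 0.37496888548158674
```

View pics/s6c.png

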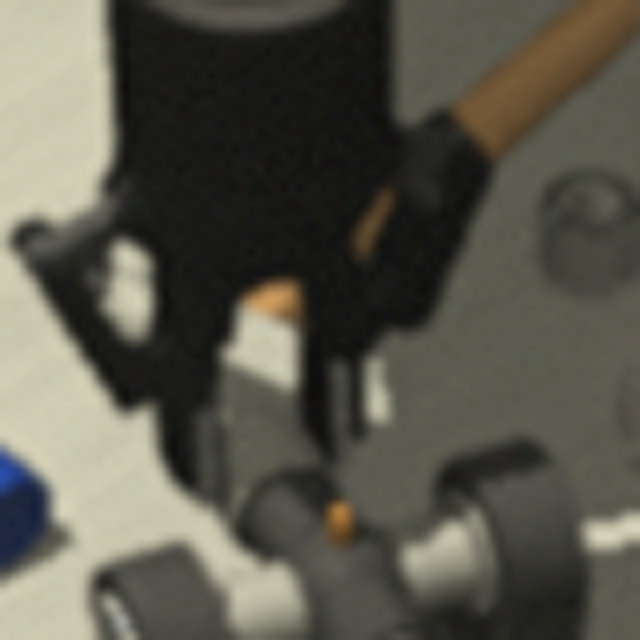

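Request:
jog_arm --increments '[{"rx": 0,"ry": 0,"rz": 0,"x": -0.6,"y": 0,"z": 0,"hand": 30},{"rx": 0,"ry": 0,"rz": 0,"x": 0,"y": 0,"z": 0,"hand": 30},{"rx": 0,"ry": 0,"rz": 0,"x": 0,"y": 0,"z": 0,"hand": 30}]'

```text
time_s: 6.95
eef_pos: [549.7, -184.6, 63.9]
ee_rot: [0.693, 0.142, 0.693, -0.141]
force: [0.8, -0.5, -1.4]
grip_width: 0.372
```

Request:
jog_arm --increments '[{"rx": 0,"ry": 0,"rz": 0,"x": -0.6,"y": 0,"z": 0,"hand": 30},{"rx": 0,"ry": 0,"rz": 0,"x": 0,"y": 0,"z": 0,"hand": 30},{"rx": 0,"ry": 0,"rz": 0,"x": 0,"y": 0,"z": 0,"hand": 30}]'

```text
time_s: 7.32
eef_pos: [549.7, -184.5, 64.6]
ee_rot: [0.693, 0.141, 0.693, -0.141]
force: [0.3, -0.8, -1.6]
grip_width: 0.378
```

```bash
python3 - <<'E'
from h import *
s=sense();print(s['eef_pos'],s['force'],s['wrist_torque'],s['ee_rot'],s['grip_width'])
E
```

```text
[ 549.69577195 -184.52225321   64.64321391] [ 0.25791176 -0.81012325 -1.59093246] [ 0.01077411 -0.01969108  0.00479674] [ 0.69268515  0.14148532  0.69294519 -0.14140773] 0.3775686090241647
```

Request:
jog_arm --increments '[{"rx": 0,"ry": 0,"rz": 0,"x": 0,"y": 0,"z": -1,"hand": 30},{"rx": 0,"ry": 0,"rz": 0,"x": 0,"y": 0,"z": -2,"hand": 30},{"rx": 0,"ry": 0,"rz": 0,"x": 0,"y": 0,"z": -2,"hand": 30}]'

```text
time_s: 7.7
eef_pos: [545.1, -182.5, 64.8]
ee_rot: [0.693, 0.141, 0.693, -0.141]
force: [0.2, -0.2, -1.3]
grip_width: 0.377
```

Request:
jog_arm --increments '[{"rx": 0,"ry": 0,"rz": 0,"x": 0,"y": 0,"z": -2,"hand": 30},{"rx": 0,"ry": 0,"rz": 0,"x": 0,"y": 0,"z": -2,"hand": 30},{"rx": 0,"ry": 0,"rz": 0,"x": 0,"y": 0,"z": -2,"hand": 30}]'

```text
time_s: 8.07
eef_pos: [539.6, -180.2, 64.8]
ee_rot: [0.693, 0.141, 0.693, -0.141]
force: [-0.2, 0.4, -0.8]
grip_width: 0.378
```

```bash
python3 - <<'E'
from h import *
s=sense();print(s['eef_pos'],s['force'],s['wrist_torque'],s['ee_rot'],s['grip_width'])
im=capture('wrist');cv2.imwrite('pics/wrist7.png',im[...,::-1])
crop('pics/wrist7.png',120,150,270,200,2.9,'pics/w7c.png')
E
```

```text
[ 539.56544973 -180.19679186   64.81346934] [-0.23400547  0.38873415 -0.76054593] [ 0.016176   -0.0069777   0.00577923] [ 0.69282506  0.14144677  0.6928046  -0.14144978] 0.3778085106038475
```

View pics/w7c.png

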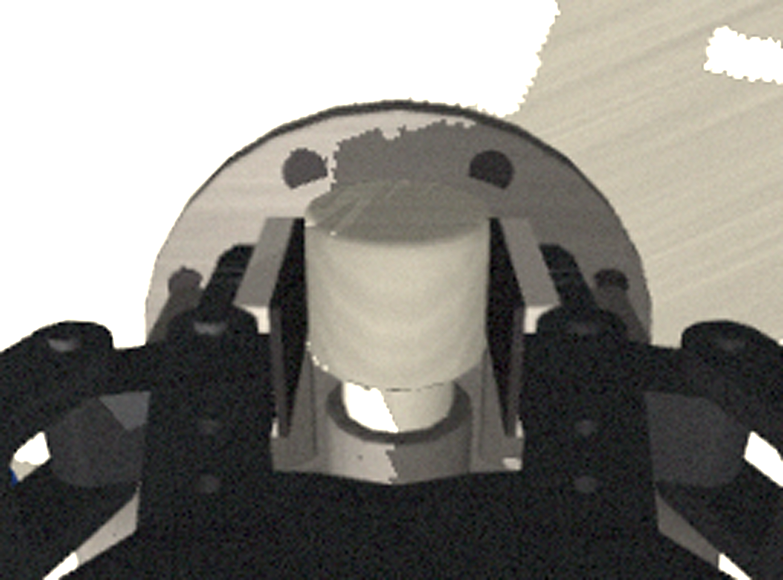

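Request:
jog_arm --increments '[{"rx": 0,"ry": 0,"rz": 0,"x": 0,"y": 0,"z": -2.5,"hand": 30},{"rx": 0,"ry": 0,"rz": 0,"x": 0,"y": 0,"z": -2.5,"hand": 30},{"rx": 0,"ry": 0,"rz": 0,"x": 0,"y": 0,"z": -2.5,"hand": 30},{"rx": 0,"ry": 0,"rz": 0,"x": 0,"y": 0,"z": -2.5,"hand": 30},{"rx": 0,"ry": 0,"rz": 0,"x": 0,"y": 0,"z": -2.5,"hand": 30}]'

```text
time_s: 8.75
eef_pos: [528.0, -175.3, 64.8]
ee_rot: [0.693, 0.141, 0.693, -0.141]
force: [-0.4, -0.5, -1.2]
grip_width: 0.373
```

Request:
jog_arm --increments '[{"rx": 0,"ry": 0,"rz": 0,"x": 0,"y": 0,"z": -3,"hand": 30},{"rx": 0,"ry": 0,"rz": 0,"x": 0,"y": 0,"z": -4,"hand": 30},{"rx": 0,"ry": 0,"rz": 0,"x": 0,"y": 0,"z": -5,"hand": 30},{"rx": 0,"ry": 0,"rz": 0,"x": 0,"y": 0,"z": -5,"hand": 30},{"rx": 0,"ry": 0,"rz": 0,"x": 0,"y": 0,"z": 0,"hand": 30}]'

```text
time_s: 9.38
eef_pos: [512.3, -168.5, 64.8]
ee_rot: [0.693, 0.141, 0.693, -0.141]
force: [0.6, -0.1, -0.8]
grip_width: 0.378
```

```bash
python3 - <<'E'
from h import *
s=sense();print(s['eef_pos'],s['force'],s['wrist_torque'],s['ee_rot'],s['grip_width'])
im=capture('wrist');cv2.imwrite('pics/wrist8.png',im[...,::-1])
im=capture('top');cv2.imwrite('pics/top8.png',im[...,::-1])
im=capture('scene');cv2.imwrite('pics/scene8.png',im[...,::-1])
crop('pics/wrist8.png',120,150,270,200,2.9,'pics/w8c.png')
crop('pics/scene8.png',320,85,100,120,5,'pics/s8c.png')
crop('pics/top8.png',110,120,70,80,7,'pics/t8c.png')
E
```

```text
[ 512.27762911 -168.53306169   64.84037177] [ 0.57448724 -0.05670537 -0.80236631] [0.03688974 0.0090653  0.00866982] [ 0.69277326  0.1414458   0.6928623  -0.14142182] 0.3781708099996135
```

View pics/w8c.png

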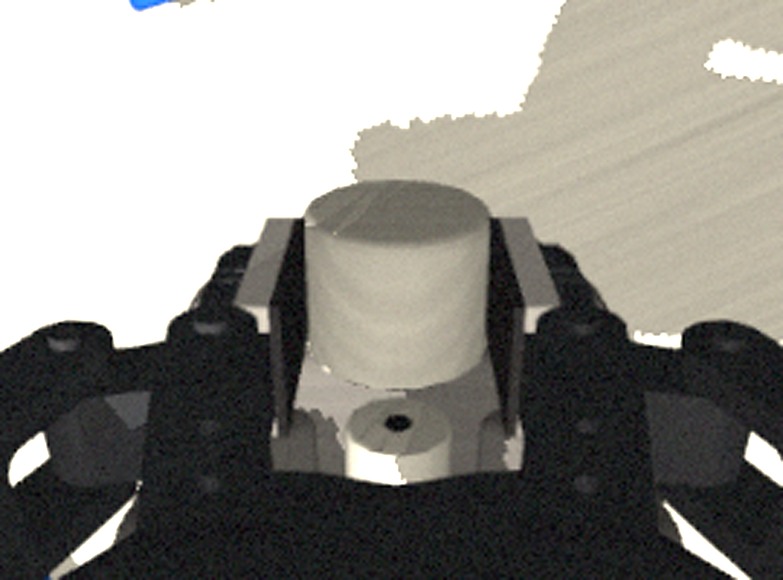

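View pics/t8c.png

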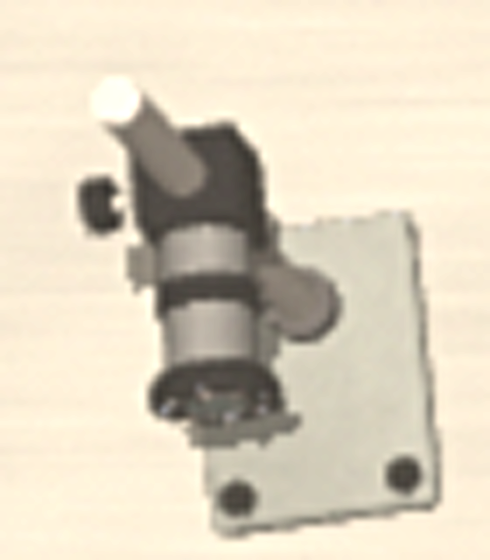

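```bash
python3 - <<'E'
from h import *
f=lambda x,y:(110+x/7,120+y/7)
c=[onz('top',f(*p),16) for p in[(215,532),(434,505),(411,214)]]
for p in c:print(p.round(1))
d=c[2]-c[1];print(np.linalg.norm(d),np.arctan2(d[1],d[0]));d=c[0]-c[1];print(np.linalg.norm(d),np.arctan2(d[1],d[0])-np.pi/2)
g=lambda x,y:(320+x/5,85+y/5)
e=[onz('scene',g(*p),16) for p in[(60,498),(142,410),(308,592),(355,530)]]
for p in e:print(p.round(1))
d=e[2]-e[0];print(np.linalg.norm(d),np.arctan2(d[1],d[0]));d=e[1]-e[0];print(np.linalg.norm(d),np.arctan2(d[1],d[0])-np.pi/2)
pt=onz('top',f(115,98),291);print('posttop',pt, onz('scene',g(368,50),291))
E
```

```text
[591.1 286.3  16. ]
[603.5 182.   16. ]
[750.2 199.3  16. ]
147.70599475067615 0.11700814420797535
105.01745051411206 0.11808134521165314
[614.7 177.7  16. ]
[601.9 281.2  16. ]
[757.2 196.7  16. ]
[749.3 261.8  16. ]
143.78207598301728 0.13271765204438962
104.36514469578653 0.12252201927693274
posttop [702.9709214  249.37171006 291.        ] [705.46367733 246.75829649 291.        ]
```

View pics/s8c.png

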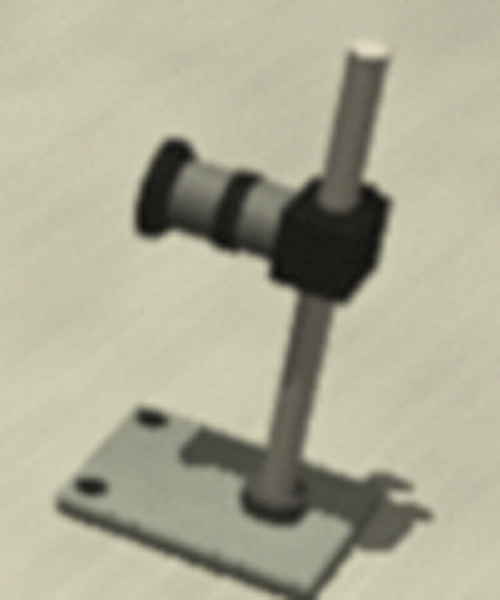

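Request:
jog_arm --increments '[{"rx": 0,"ry": 0,"rz": 0,"x": -6,"y": 0,"z": 0,"hand": 30},{"rx": 0,"ry": 0,"rz": 0,"x": -20,"y": 0,"z": 0,"hand": 30},{"rx": 0,"ry": 0,"rz": 0,"x": -30,"y": 0,"z": 0,"hand": 30},{"rx": 0,"ry": 0,"rz": 0,"x": -30,"y": 0,"z": 0,"hand": 30},{"rx": 0,"ry": 0,"rz": 0,"x": -17,"y": 0,"z": 0,"hand": 30}]'

```text
time_s: 10.15
eef_pos: [513.0, -168.9, 169.8]
ee_rot: [0.694, 0.141, 0.692, -0.142]
force: [-0.3, -0.8, -1.3]
grip_width: 0.374
```

Request:
jog_arm --increments '[{"rx": -0.1,"ry": 0,"rz": 0,"x": 0,"y": 0,"z": 0,"hand": 30},{"rx": -0.11,"ry": 0,"rz": 0,"x": 0,"y": 0,"z": 0,"hand": 30},{"rx": -0.11,"ry": 0,"rz": 0,"x": 0,"y": 0,"z": 0,"hand": 30},{"rx": -0.1,"ry": 0,"rz": 0,"x": 0,"y": 0,"z": 0,"hand": 30},{"rx": -0.1,"ry": 0,"rz": 0,"x": 0,"y": 0,"z": 0,"hand": 30}]'

```text
time_s: 10.78
eef_pos: [512.6, -168.7, 168.2]
ee_rot: [0.706, -0.043, 0.706, 0.043]
force: [1.2, -0.6, -0.6]
grip_width: 0.373
```

```bash
python3 - <<'E'
from h import *
s=sense();q=s['ee_rot'];M=Ro.from_quat([q[1],q[2],q[3],q[0]]).as_matrix();print(s['eef_pos'],s['time_s'],s['joints'],M.round(4),s['force'],s['grip_width'])
print(M.T@(np.array([460,218,168])-s['eef_pos']))
E
```

```text
[ 512.61116568 -168.71533052  168.19758822] 10.775 [-5.35171968e-01  3.79508648e-01  1.51598476e+00  1.25353926e-06
  1.24574957e+00 -2.22649680e+00] [[ 3.000e-04 -1.202e-01  9.927e-01]
 [-2.000e-04  9.927e-01  1.202e-01]
 [-1.000e+00 -2.000e-04  3.000e-04]] [ 1.16112272 -0.55098279 -0.62271779] 0.3726482560740863
[ 1.13163295e-01  3.90235633e+02 -5.73223392e+00]
```

Request:
jog_arm --increments '[{"rx": 0,"ry": 0,"rz": 0,"x": 0,"y": 10,"z": -5,"hand": 30},{"rx": 0,"ry": 0,"rz": 0,"x": 0,"y": 25,"z": 0,"hand": 30},{"rx": 0,"ry": 0,"rz": 0,"x": 0,"y": 35,"z": 0,"hand": 30},{"rx": 0,"ry": 0,"rz": 0,"x": 0,"y": 35,"z": 0,"hand": 30},{"rx": 0,"ry": 0,"rz": 0,"x": 0,"y": 35,"z": 0,"hand": 30}]'

```text
time_s: 11.4
eef_pos: [490.5, -28.7, 168.1]
ee_rot: [0.706, -0.041, 0.706, 0.041]
force: [0.9, 0.7, -1.7]
grip_width: 0.378
```

Request:
jog_arm --increments '[{"rx": 0,"ry": 0,"rz": 0,"x": 0,"y": 35,"z": 0,"hand": 30},{"rx": 0,"ry": 0,"rz": 0,"x": 0,"y": 35,"z": 0,"hand": 30},{"rx": 0,"ry": 0,"rz": 0,"x": 0,"y": 35,"z": 0,"hand": 30},{"rx": 0,"ry": 0,"rz": 0,"x": 0,"y": 35,"z": 0,"hand": 30},{"rx": 0,"ry": 0,"rz": 0,"x": 0,"y": 35,"z": 0,"hand": 30}]'

```text
time_s: 12.02
eef_pos: [469.9, 145.0, 168.1]
ee_rot: [0.706, -0.041, 0.706, 0.041]
force: [0.5, -1.0, -2.0]
grip_width: 0.377
```

Request:
jog_arm --increments '[{"rx": 0,"ry": 0,"rz": 0,"x": 0,"y": 35,"z": 0,"hand": 30},{"rx": 0,"ry": 0,"rz": 0,"x": 0,"y": 25,"z": 0,"hand": 30},{"rx": 0,"ry": 0,"rz": 0,"x": 0,"y": 15,"z": 0,"hand": 30},{"rx": 0,"ry": 0,"rz": 0,"x": 0,"y": 0,"z": 0,"hand": 30},{"rx": 0,"ry": 0,"rz": 0,"x": 0,"y": 0,"z": 0,"hand": 30}]'

```text
time_s: 12.65
eef_pos: [462.0, 217.4, 167.8]
ee_rot: [0.706, -0.041, 0.706, 0.041]
force: [0.9, 0.2, -1.8]
grip_width: 0.375
```

```bash
python3 - <<'E'
from h import *
s=sense();q=s['ee_rot'];M=Ro.from_quat([q[1],q[2],q[3],q[0]]).as_matrix();print(s['eef_pos'],s['time_s'],s['joints'],M.round(4),s['force'],s['grip_width'])
im=capture('wrist');cv2.imwrite('pics/wrist9.png',im[...,::-1]);np.save('w9.npy',dict(s),allow_pickle=True)
im=capture('top');cv2.imwrite('pics/top9.png',im[...,::-1])
im=capture('scene');cv2.imwrite('pics/scene9.png',im[...,::-1])
crop('pics/scene9.png',290,60,130,120,5,'pics/s9c.png')
E
```

```text
[462.04651948 217.3679998  167.83601141] 12.65 [ 2.10075815e-01  3.18372963e-01  1.60345157e+00 -2.43137922e-04
  1.21983223e+00 -1.47678177e+00] [[-0.000e+00 -1.159e-01  9.933e-01]
 [-2.000e-04  9.933e-01  1.159e-01]
 [-1.000e+00 -2.000e-04 -0.000e+00]] [ 0.94389914  0.15034605 -1.76618781] 0.37542365802630395
```

View pics/wrist9.png

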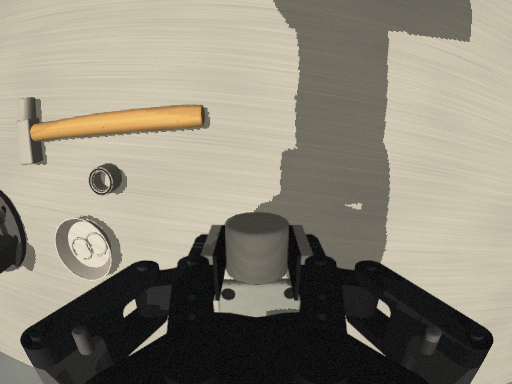

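View pics/s9c.png

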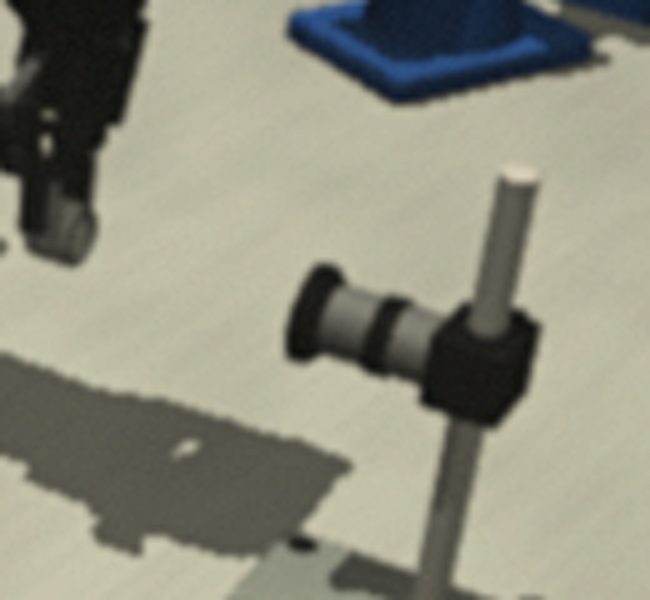

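View pics/top9.png

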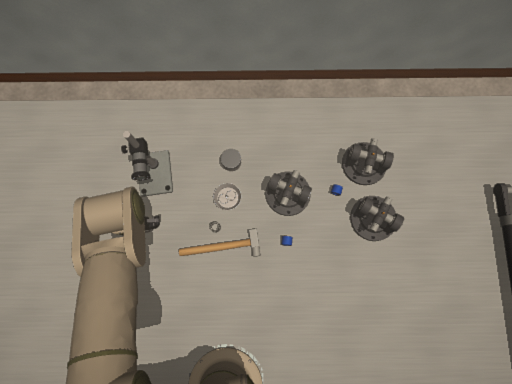

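Request:
jog_arm --increments '[{"rx": 0,"ry": 0,"rz": 0,"x": -8,"y": -12,"z": 0,"hand": 30},{"rx": 0,"ry": 0,"rz": 0,"x": -20,"y": -30,"z": 0,"hand": 30},{"rx": 0,"ry": 0,"rz": 0,"x": -22,"y": -36,"z": 5,"hand": 30},{"rx": 0,"ry": 0,"rz": 0,"x": -22,"y": -36,"z": 15,"hand": 30},{"rx": 0,"ry": 0,"rz": 0,"x": -20,"y": -34,"z": 25,"hand": 30}]'

```text
time_s: 13.42
eef_pos: [524.3, 74.2, 261.6]
ee_rot: [0.706, -0.041, 0.705, 0.041]
force: [0.3, 0.8, -1.5]
grip_width: 0.38
```

Request:
jog_arm --increments '[{"rx": 0,"ry": 0,"rz": 0,"x": 0,"y": 0,"z": 35,"hand": 30},{"rx": 0,"ry": 0,"rz": 0,"x": 0,"y": 0,"z": 35,"hand": 30},{"rx": 0,"ry": 0,"rz": 0,"x": 0,"y": 0,"z": 25,"hand": 30},{"rx": 0,"ry": 0,"rz": 0,"x": 0,"y": 0,"z": 10,"hand": 30},{"rx": 0,"ry": 0,"rz": 0,"x": 0,"y": 0,"z": 0,"hand": 30}]'

```text
time_s: 14.05
eef_pos: [628.5, 87.6, 259.7]
ee_rot: [0.706, -0.041, 0.706, 0.041]
force: [-0.3, 0.2, -2.5]
grip_width: 0.379
```

Request:
jog_arm --increments '[{"rx": 0,"ry": 0,"rz": 0,"x": 0,"y": 0,"z": 0,"hand": 30},{"rx": 0,"ry": 0,"rz": 0,"x": 0,"y": 0,"z": 0,"hand": 30},{"rx": 0,"ry": 0,"rz": 0,"x": 0,"y": 0,"z": 0,"hand": 30}]'

```text
time_s: 14.42
eef_pos: [628.0, 88.5, 260.1]
ee_rot: [0.706, -0.041, 0.706, 0.041]
force: [0.3, -0.2, -1.6]
grip_width: 0.375
```

```bash
python3 - <<'E'
from h import *
s=sense();im=capture('wrist');cv2.imwrite('pics/wrist10.png',im[...,::-1]);np.save('w10.npy',dict(s),allow_pickle=True)
print(s['eef_pos'],s['time_s'],s['force'],abs(s['dq']).max())
E
```

```text
[628.04751608  88.53321489 260.11580167] 14.425 [ 0.34036683 -0.2270556  -1.57925026] 0.004603247000768279
```

View pics/wrist10.png

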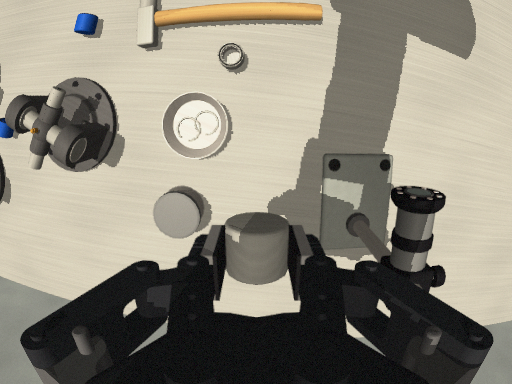

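Excellent view: lens ring at (417,197), barrel running down to (410,285), foot at (320–392,153–248).

```bash
python3 - <<'E'
from h import *
crop('pics/wrist10.png',310,140,150,150,5,'pics/w10c.png')
crop('pics/wrist10.png',375,175,85,75,9,'pics/w10d.png')
crop('pics/scene8.png',335,100,60,50,12,'pics/s8d.png')
crop('pics/top8.png',120,130,50,60,10,'pics/t8d.png')
E
```

```text
(no output)
```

View pics/w10c.png

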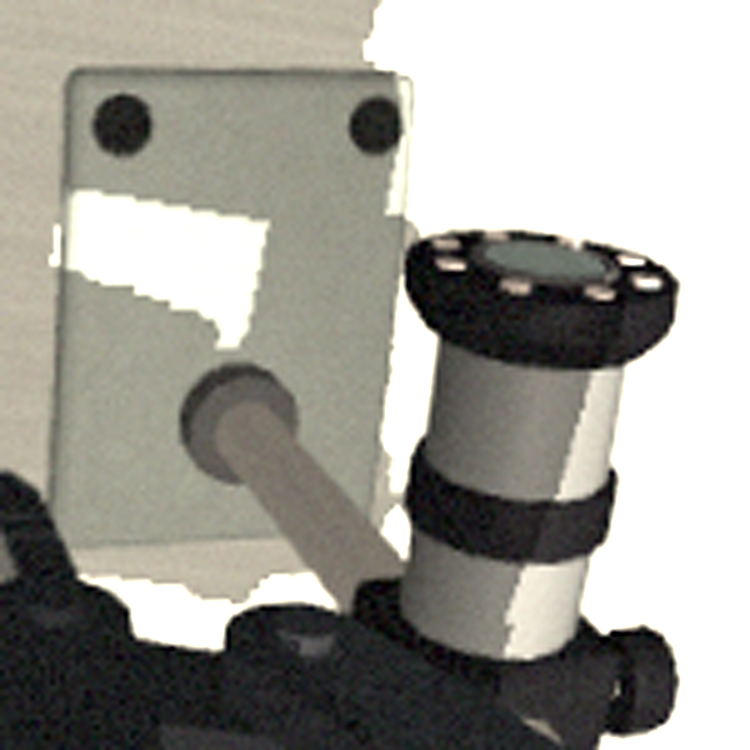

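View pics/w10d.png

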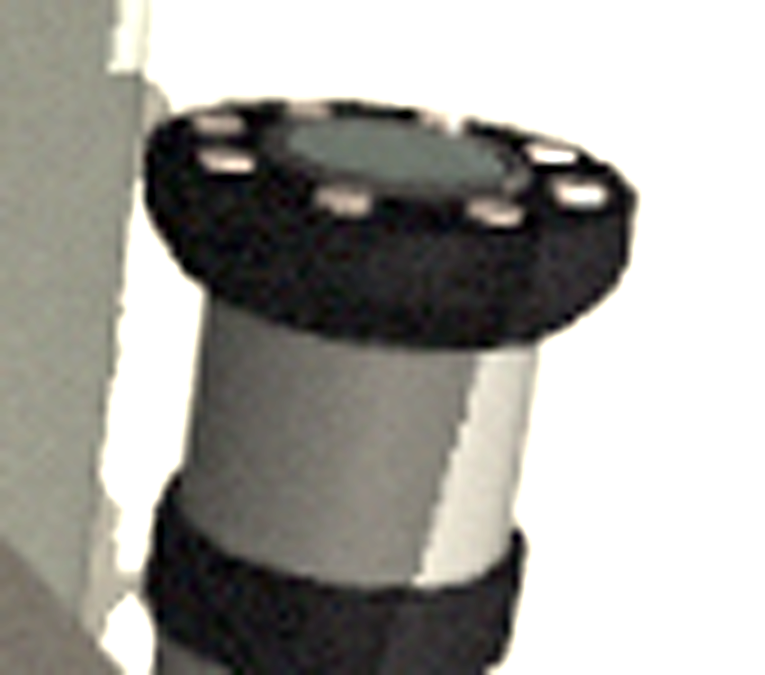

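View pics/s8d.png

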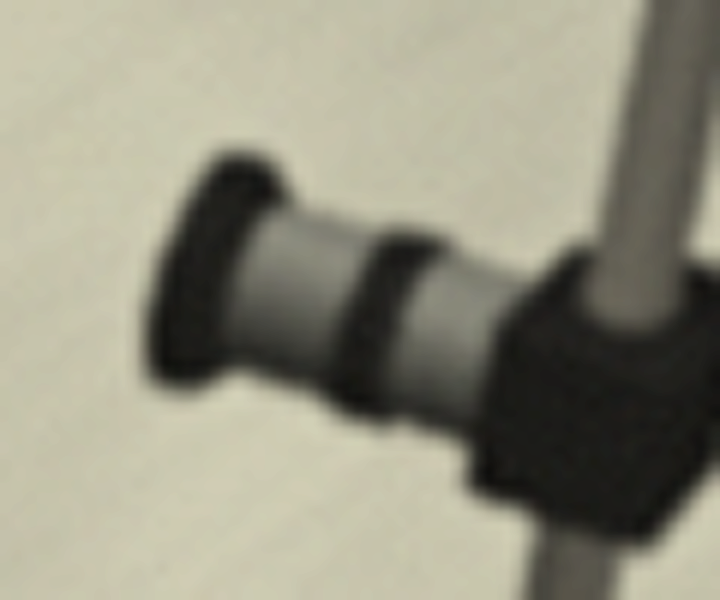

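View pics/t8d.png

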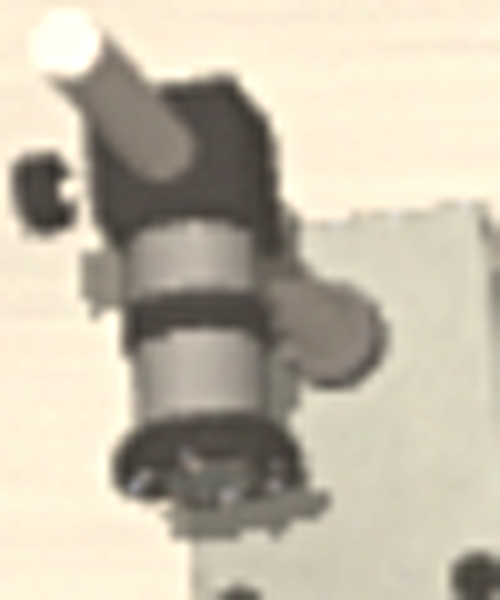

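```bash
python3 - <<'E'
from h import *
s=np.load('w10.npy',allow_pickle=True).item()
W=ray('wrist',(419.2,191.9),s);T=ray('top',(140.7,178.2));S=ray('scene',(352.1,122.7))
print('WT',two(W,T));print('WS',two(W,S));print('TS',two(T,S));print('all',two(W,T,S))
# foot on z=16 via wrist
f=lambda x,y:(310+x/5,140+y/5)
c=[onz('wrist',f(*p),16,s) for p in[(66,70),(412,76),(50,548)]]
for p in c:print(p.round(1))
d=c[2]-c[0];print(np.linalg.norm(d),np.arctan2(d[1],d[0]));d=c[1]-c[0];print(np.linalg.norm(d),np.arctan2(d[1],d[0])-np.pi/2)
h=[onz('wrist',f(*p),16,s) for p in[(122,125),(374,126)]];d=h[1]-h[0];print('holes',np.arctan2(d[1],d[0])-np.pi/2,np.linalg.norm(d))
pb=onz('wrist',f(240,418),20,s);print('postbase',pb)
# barrel side edges: midline at lens height
for z in(185,190):
  # silhouettes: near front (435,350)-(623,375) ; rear (402,600)-(580,640)
  a=[onz('wrist',f(*p),z,s) for p in[(437,355),(622,375),(403,600),(580,645)]]
  m1=(a[0]+a[1])/2;m2=(a[2]+a[3])/2;d=m2-m1;print(z,m1.round(1),m2.round(1),np.arctan2(d[1],d[0]))
E
```

```text
WT (array([608.4607738 , 236.72673675, 186.65707867]), [np.float64(1.5221811107616623), np.float64(1.5221811107617065)])
WS (array([611.29418835, 241.11632555, 181.55629446]), [np.float64(0.4498671396608601), np.float64(0.44986713966071784)])
TS (array([610.19300727, 239.62105928, 181.20587874]), [np.float64(2.2473112007769536), np.float64(2.2473112007768012)])
all (array([610.42431473, 239.83188199, 181.5484995 ]), [np.float64(0.859393491022158), np.float64(2.666555633540635), np.float64(1.8365715729945458)])
[608.  179.9  16. ]
[594.2 287.4  16. ]
[754.6 201.8  16. ]
148.22728712999037 0.14772985688522217
108.32258113566328 0.12820061642399083
holes 0.13319998207609696 79.5528498731915
postbase [704.50968821 252.17958265  20.        ]
185 [631.  241.5 185. ] [686.1 250.9 185. ] 0.16884560027121223
190 [629.5 238.2 190. ] [683.6 247.4 190. ] 0.1688456002712127
```

```bash
python3 - <<'E'
from h import *
th=np.linspace(0,2*np.pi,73);ps=.127
u=np.array([-np.sin(ps),np.cos(ps),0]);ax=np.array([np.cos(ps),np.sin(ps),0])
im8={'scene':cv2.imread('pics/scene8.png'),'top':cv2.imread('pics/top8.png'),'wrist':cv2.imread('pics/wrist10.png')}
w=np.load('w10.npy',allow_pickle=True).item()
O=[]
for n,(x,y) in(('scene',(335,95)),('top',(120,150)),('wrist',(385,170))):
  for z in(182,185,188):
    im=cv2.resize(im8[n][y:y+45,x:x+60] if n!='wrist' else im8[n][y:y+45,x:x+60],None,fx=6,fy=6,interpolation=cv2.INTER_CUBIC)
    im=np.clip(im*1.8,0,255).astype(np.uint8)
    C=np.array([610,238.5,z])
    for a,col in((0,(0,0,255)),):
      pts=np.array([proj(n,C+ax*a+27*(np.cos(t)*u+np.sin(t)*np.array([0,0,1])),w) for t in th])
      p=((pts-[x,y]+.5)*6-.5).round().astype(int);cv2.polylines(im,[p.reshape(-1,1,2)],True,col,1)
    cv2.putText(im,str(z),(5,20),0,.6,(0,128,0),2);O.append(im)
rows=[np.hstack(O[i:i+3]) for i in(0,3,6)]
o=np.vstack(rows);o=cv2.resize(o,None,fx=.72,fy=.72,interpolation=cv2.INTER_AREA);print(o.shape);cv2.imwrite('pics/ring.png',o)
E
```

```text
(583, 778, 3)
```

View pics/ring.png

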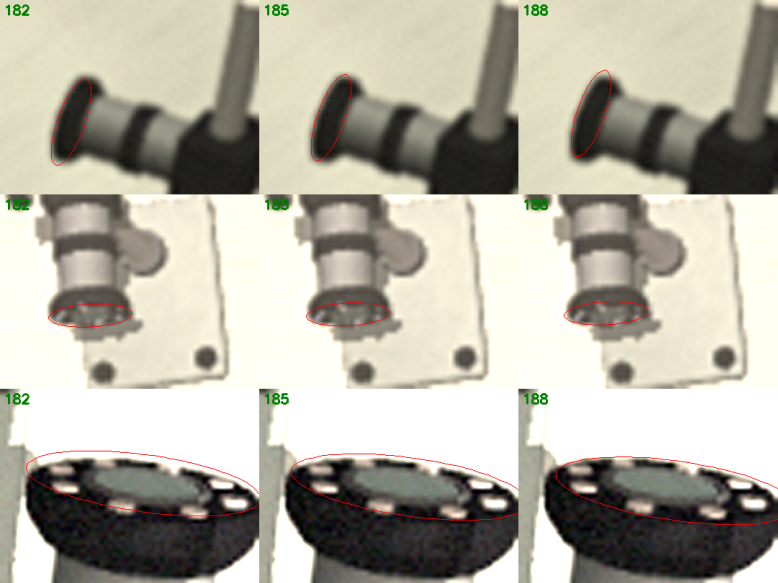

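Request:
jog_arm --increments '[{"rx": -0.011,"ry": 0,"rz": 0,"x": 0,"y": 0,"z": -15,"hand": 30},{"rx": 0,"ry": 0,"rz": 0,"x": 0,"y": 0,"z": -35,"hand": 30},{"rx": 0,"ry": 0,"rz": 0,"x": 0,"y": 0,"z": -35,"hand": 30},{"rx": 0,"ry": 0,"rz": 0,"x": 0,"y": 0,"z": -30,"hand": 30},{"rx": 0,"ry": 0,"rz": 0,"x": 0,"y": 0,"z": -15,"hand": 30}]'

```text
time_s: 15.1
eef_pos: [498.0, 72.1, 260.3]
ee_rot: [0.706, -0.045, 0.705, 0.045]
force: [0.6, 0.1, -1.9]
grip_width: 0.374
```

Request:
jog_arm --increments '[{"rx": 0,"ry": 0,"rz": 0,"x": 15,"y": 20,"z": 0,"hand": 30},{"rx": 0,"ry": 0,"rz": 0,"x": 25,"y": 35,"z": 0,"hand": 30},{"rx": 0,"ry": 0,"rz": 0,"x": 25,"y": 40,"z": 0,"hand": 30},{"rx": 0,"ry": 0,"rz": 0,"x": 20,"y": 35,"z": 0,"hand": 30},{"rx": 0,"ry": 0,"rz": 0,"x": 10,"y": 19,"z": 0,"hand": 30}]'

```text
time_s: 15.72
eef_pos: [479.6, 221.2, 164.1]
ee_rot: [0.705, -0.046, 0.706, 0.046]
force: [1.2, -0.0, -1.3]
grip_width: 0.374
```

Request:
jog_arm --increments '[{"rx": 0,"ry": 0,"rz": 0,"x": 0,"y": 0,"z": 0,"hand": 30},{"rx": 0,"ry": 0,"rz": 0,"x": 0,"y": 0,"z": 0,"hand": 30},{"rx": 0,"ry": 0,"rz": 0,"x": 0,"y": 0,"z": 0,"hand": 30},{"rx": 0,"ry": 0,"rz": 0,"x": 0,"y": 0,"z": 0,"hand": 30}]'

```text
time_s: 16.23
eef_pos: [480.6, 219.4, 165.2]
ee_rot: [0.706, -0.045, 0.705, 0.045]
force: [0.0, -0.5, -2.3]
grip_width: 0.375
```

```bash
python3 - <<'E'
from h import *
s=sense();q=s['ee_rot'];M=Ro.from_quat([q[1],q[2],q[3],q[0]]).as_matrix();print(s['eef_pos'],s['time_s'],np.arctan2(M[1,2],M[0,2]),M[2].round(4))
print(M.T@(np.array([515.3,225.3,165.3])-s['eef_pos']))
ims={}
for n in('wrist','scene'):
    im=capture(n);cv2.imwrite(f'pics/{n}11.png',im[...,::-1]);ims[n]=im[...,::-1].copy()
th=np.linspace(0,2*np.pi,73);out=[]
for n,(x,y) in(('wrist',(210,200)),('scene',(295,90))):
    im=cv2.resize(ims[n][y:y+100,x:x+100],None,fx=4,fy=4,interpolation=cv2.INTER_CUBIC);im=np.clip(im*1.7,0,255).astype(np.uint8)
    for zz,col in((-12,(0,0,255)),(16,(0,255,0))):
        pts=np.array([proj(n,s['eef_pos']+M@np.array([-19.7+17.5*np.cos(t),17.5*np.sin(t),zz]),s) for t in th])
        p=((pts-[x,y]+.5)*4-.5).round().astype(int);cv2.polylines(im,[p.reshape(-1,1,2)],True,col,1)
    out.append(im)
cv2.imwrite('pics/ov11.png',np.hstack(out))
E
```

```text
[480.57482171 219.38865983 165.18202366] 16.225 0.12728139610995637 [-1.e+00 -0.e+00  7.e-04]
[-0.09418269  1.45557513 35.19471976]
```

View pics/ov11.png

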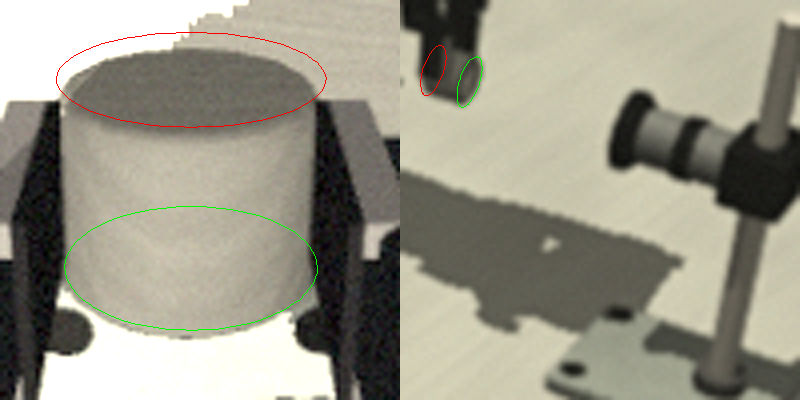

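```bash
python3 - <<'E'
from h import *
s=sense();q=s['ee_rot'];M=Ro.from_quat([q[1],q[2],q[3],q[0]]).as_matrix()
th=np.linspace(0,2*np.pi,73);out=[]
src=cv2.imread('pics/scene11.png');x,y=295,90
for dz,dx in((0,-19.7),(1.5,-19.7),(1.5,-18)):
    im=cv2.resize(src[y:y+35,x:x+33],None,fx=8,fy=8,interpolation=cv2.INTER_CUBIC);im=np.clip(im*2.2,0,255).astype(np.uint8)
    for zz,col in((-12,(0,0,255)),(16,(0,255,0))):
        pts=np.array([proj('scene',s['eef_pos']+M@np.array([dx+17.5*np.cos(t),17.5*np.sin(t),zz+dz]),s) for t in th])
        p=((pts-[x,y]+.5)*8-.5).round().astype(int);cv2.polylines(im,[p.reshape(-1,1,2)],True,col,1)
    out.append(im)
cv2.imwrite('pics/ov12.png',np.hstack(out))
E
```

```text
(no output)
```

View pics/ov12.png

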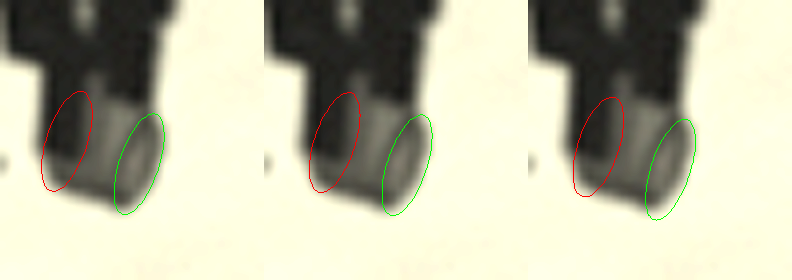

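Request:
jog_arm --increments '[{"rx": 0,"ry": 0,"rz": 0,"x": 0,"y": 0.7,"z": 6,"hand": 30},{"rx": 0,"ry": 0,"rz": 0,"x": 0,"y": 0.7,"z": 9,"hand": 30},{"rx": 0,"ry": 0,"rz": 0,"x": 0,"y": 0,"z": 9,"hand": 30},{"rx": 0,"ry": 0,"rz": 0,"x": 0,"y": 0,"z": 6.5,"hand": 30},{"rx": 0,"ry": 0,"rz": 0,"x": 0,"y": 0,"z": 4,"hand": 30}]'

```text
time_s: 16.95
eef_pos: [514.7, 225.8, 164.6]
ee_rot: [0.706, -0.045, 0.706, 0.045]
force: [-0.1, 0.2, -2.0]
grip_width: 0.374
```

Request:
jog_arm --increments '[{"rx": 0,"ry": 0,"rz": 0,"x": 0,"y": 0,"z": 0,"hand": 30},{"rx": 0,"ry": 0,"rz": 0,"x": 0,"y": 0,"z": 0,"hand": 30},{"rx": 0,"ry": 0,"rz": 0,"x": 0,"y": 0,"z": 0,"hand": 30},{"rx": 0,"ry": 0,"rz": 0,"x": 0,"y": 0,"z": 0,"hand": 30},{"rx": 0,"ry": 0,"rz": 0,"x": 0,"y": 0,"z": 0,"hand": 30}]'

```text
time_s: 17.58
eef_pos: [514.2, 225.7, 164.8]
ee_rot: [0.706, -0.045, 0.706, 0.045]
force: [0.3, -0.3, -1.6]
grip_width: 0.379
```

```bash
python3 - <<'E'
from h import *
s=sense();q=s['ee_rot'];M=Ro.from_quat([q[1],q[2],q[3],q[0]]).as_matrix();print(s['eef_pos'],s['time_s'],np.arctan2(M[1,2],M[0,2]),M[2].round(4),s['force'],abs(s['dq']).max(),s['grip_width'])
mouth=s['eef_pos']+M@np.array([-19.7,0,16.7]);L=np.array([610.5,237.5,185]);print('mouth',mouth,'lens in tool from mouth',M.T@(L-mouth))
ims={}
for n in('scene','top','wrist'):
    im=capture(n);cv2.imwrite(f'pics/{n}13.png',im[...,::-1]);ims[n]=im[...,::-1].copy()
x,y=310,80;im=cv2.resize(ims['scene'][y:y+75,x:x+100],None,fx=8,fy=8,interpolation=cv2.INTER_CUBIC);im=np.clip(im*1.8,0,255).astype(np.uint8)
a=((proj('scene',mouth)-[x,y]+.5)*8).astype(int);b=((proj('scene',mouth+M@np.array([0,0,80]))-[x,y]+.5)*8).astype(int)
cv2.line(im,tuple(map(int,a)),tuple(map(int,b)),(0,0,255),1);cv2.imwrite('pics/fin.png',im)
crop('pics/wrist13.png',180,180,160,120,5,'pics/w13c.png')
E
```

```text
[514.24909443 225.730981   164.83550777] 17.575 0.12827913894961898 [-1.  0.  0.] [ 0.26382739 -0.32610696 -1.59389894] 0.0021257674748337172 0.37884080912360274
mouth [530.81109023 227.86723077 184.53618624] lens in tool from mouth [-0.46055397 -0.6407893  80.2664624 ]
```

View pics/fin.png

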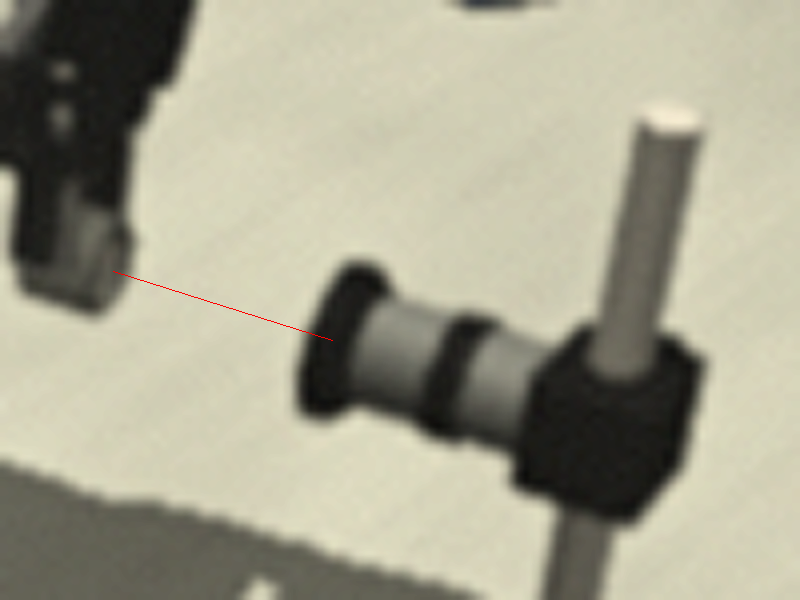

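View pics/w13c.png

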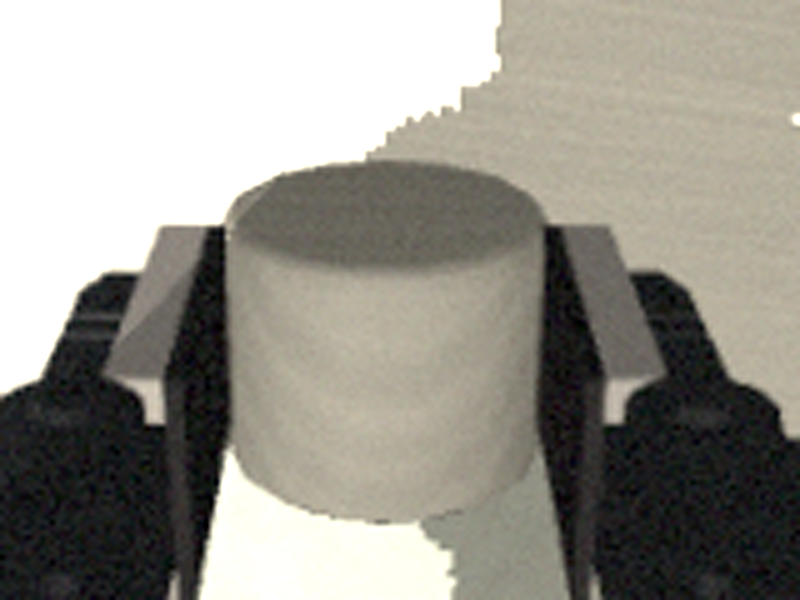

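View pics/top13.png

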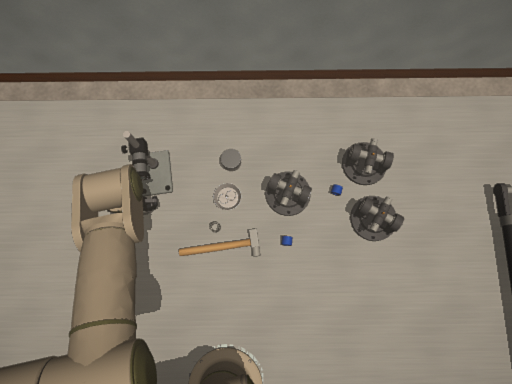

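```bash
python3 -c "
from rig import *
print(finish_job());s=sense();print(s['time_s'],s['eef_pos'],s['grip_width'])"
```

```text
the job is handed in; nothing more can be done
None
the job is handed in; nothing more can be done
```

I drew the cup off the trunnion of the nearest yoke and handed the job in at about 17.7 s, with the cup held still in front of the inspection camera.

- **Drawing it off:** I gripped the cup from above at 35 N. I raised the hand a little until only its weight (about 1.5 N) showed on the wrist, then drew it 41 mm level along the axis. Side forces stayed at about 1 N or less.
- **Carrying it:** The cup stayed level all the way to the lens. I stopped once on the way to view the lens with the wrist camera.
- **Final position:** By my measurements the mouth is 80 mm from the glass, within about 1 mm of the line of sight. The cup is level, and its heading matches the camera's (0.128 rad against 0.127 rad). The last top and scene pictures show nothing else moved.

**Disagreements:**
- The views put the lens height anywhere from 181 to 187 mm, so I used 185 mm. The lens position may be off by 2–3 mm.
- Estimates of the camera's heading ranged from 0.117 to 0.148 rad, and the barrel midline gave 0.169 rad, which I set aside as biased. The mouth may be about 1° off square.
- The gripper reads an opening of 32 mm on a 35 mm cup. I took this as finger flex; the cup did not shift in the pads.

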